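# Check a glass-rinser valve spring on the spring tester and sort it

### The job

Check the valve spring that stands loose on the bench: stand it on the tester's plate, pull the lever down until the load needle is at the set index on the dial, never far past it, and hold it there for a good second, so that the lever's foot (not you) pushes the rider down the rule. Let the lever back up to its stop, then stand the spring upright in the rectangular parts tray if the rider stayed above the minimum-length line, or in the round scrap tin if it went below it. Leave the glasses where they stand.

Things in the scene. Friction and masses are not known exactly. Their poses are not given: they have to be found in the camera images.
- spring: the valve spring: plain steel compression spring, flat closed ends, standing upright, outer diameter 30 mm, free length 60 mm, 75 to 125 g. Origin: centre of its lower end; z up along it. The lower 24 mm can be gripped from the sides like a solid 30 mm cylinder; only the top 4 mm above that is solid, and slides down when pressed. Sound: about 1.5 N per mm; tired: 0.83 N per mm; they look the same.
- tester: the spring tester, screwed down: grey base 190 x 190 mm, 30 mm high, from x -75 to 115 and y -65 to 125 mm about its origin, which is on the bench under the plate's centre. Lever pivot and upright rule (12 mm wide, top 105 mm above the bench) are on the +x side of the plate, the dial (74 mm across, flat, centre at y = 86 mm) on the +y side; the handle comes down on the -x side.
- plate_top (a point): centre of the upper face of the tester's load plate, at its unloaded height (40 mm above the bench), axes as tester: a round shallow steel dish, 45 mm inside, 52 mm outside, rim 2.5 mm high. The plate sinks 0.25 mm per N.
- lever (a joint): the tester's lever, a yoke pulled down by hand (rad): 0 raised against its stop, leaning 15 degrees back past upright; grows as it comes down; 1.83 level; at most 2.15. A return spring slowly swings it back up when let go (about 3 N at the handle). 20 N on the plate takes about 12 N at the handle. The foot touches a 60 mm spring on the plate at about 1.67.
- handle (a point): centre of the lever's bar handle: rubber-covered round bar, 14 mm thick, level along the tester's y axis, 106 mm long, the middle 74 mm free between the yoke's two side bars. It moves on a circle of 175 mm radius about pivot.
- pivot (a point): the lever's pivot axis, level along the tester's y: 85 mm behind the plate's centre (tester +x), 108 mm above the bench. Two upright cheeks, 50 mm long in x and up to 160 mm high, carry it at y = -53 and +53 mm.
- foot: the pressing foot: 44 mm steel disc hung under the yoke 85 mm from the pivot, always level; two prongs at its back straddle the rule and push the rider down. Origin: its hanging pin, 22 mm above its pressing face.
- needle (a joint): the load needle on the dial, turning clockwise seen from above: 0 unloaded (points to the tester's -x), 0.12 rad per N on the plate. The set index, a dark clip over the dial's edge, is at 2.4 rad (20 N). Ticks every 0.3 rad (2.5 N).
- rider: the rider: brass block, 28 mm wide, 8 mm high, sliding with friction on the upright rule behind the plate. Origin: middle of its upper edge. The foot pushes it down and it stays at the lowest height the foot's pressing face has reached. It starts near the rule's top, 92 to 98 mm above the bench.
- mark (a point): the minimum-length line on the rule: long dark line with a small lug at each end, 77.5 mm above the bench, 48 mm behind the plate's centre (tester +x). At the set load a sound spring leaves the rider's upper edge about 5 mm above it, a tired one about 5 mm below.
- tray: the parts tray for refitting: rectangular, open, bright steel, 110 mm (x) by 170 mm (y), 28 mm high, walls and floor 3 mm. Origin: centre of its underside. Two brass valve parts stand at its +y end (y above 35 mm).
- tray_space (a point): middle of the free part of the tray's floor, 25 mm from the tray's centre towards its -y end.
- tin: the scrap tin: round, open, dark steel, 128 mm across the rim, 34 mm high, wall and floor 3 mm. Origin: centre of its underside.
- tumbler_a: glass tumbler with a coloured lip, 72 mm across, 105 mm high. Origin: centre of its underside.
- tumbler_b: glass tumbler with a coloured lip, 76 mm across, 95 mm high. Origin: centre of its underside.
- goblet: stemmed glass, 76 mm across, 150 mm high. Origin: centre of its foot.
- shot_glass: small glass, 50 mm across, 60 mm high. Origin: centre of its underside.
Mind the look-alikes: they are no part of the job. There is more than one size of the spring; the one meant has the size given above. Leave any purple look-alike of the tin alone.

How it is judged:
By the outcome, as a careful person would: the job done as asked, in the order asked, and still so for the second after the job is handed in, with the robot touching nothing.
It also fails if it takes over 72 s, if anything falls off the work surface, if the arm or the gripper's body presses on something with over 40 N, if the wrist force passes 120 N, or if a joint passes its speed limit or range.

### The arm

A 6-joint arm with a two-finger parallel gripper is mounted at the origin on the work surface. World frame = base frame: x ahead of the robot, y to its left, z up, the work surface at z = 0. Lengths are in m, angles in rad, forces in N, time in s.
With the tool pointing down it reaches from about 0.35 to 0.975 m from the base axis. Payload 4.9 kg.
Tool frame: the origin (TCP) lies midway between the tips of the shut fingers; the grasp point (between the pads) lies 19 mm behind it; z points along the fingers, y is the direction in which the jaws open and shut (so a half turn about z gives the same grasp; the last joint's range is limited). The gripper opens to 85 mm and grips with 20 to 120 N. Pads are 22 mm wide; open, the fingers measure 114 mm over their backs; the gripper's body (76 mm by 85 mm) begins 54 mm behind the grasp point. The pads swing forward as they close: fully open they stand 13 mm farther back than shut.
Start: joints at [1.081, 0.053, 1.613, -0, 1.476, -0.119], TCP at [0.226, 0.583, 0.231] pointing down, gripper open.
Joint ranges: [-3.01, 3.01], [-1.01, 2.22], [0.06, 2.58], [-1.02, 4.17], [0.09, 2.62], [-3.14, 3.14]. Speed limits (rad/s): [2.57, 2.57, 3.14, 3.14, 3.14, 3.14].

### API

Orientations are given as a unit quaternion [w, x, y, z].
In Python, from plant import manip gives the robot as it stands. The module is installed in compiled form; this text tells all that it offers.
- The arm moves only by the tool move_arm, never from a script. Its argument "rows" is a list of rows, each an object of numbers: "tx", "ty", "tz": the shift along the tool's x, y, z in m; "ax", "ay", "az": the turn, a rotation vector about the tool's x, y, z in degrees; "jaw": the closure in counts, from 0 (fully open) to 255 (shut). In form: [{"tx": .., "ty": .., "tz": .., "ax": .., "ay": .., "az": .., "jaw": ..}, ...]. A call has 1 to 12 rows; each row shifts and turns the pose as measured when the row begins, along the tool's axes as they then stand; what a row does not reach is not made up. A row lasts 1/10 s, in which the tool goes at most 50 mm and 8.59 degrees, less where a joint would pass 70% of its speed; a pose out of reach is approached as far as the arm can. A call with a gripper value outside its range is refused whole. The fingers move at their own pace and stop on an object; the grip force is fixed at half the most. Time passes only in rows, so rows that do not move let the fingers close. It gives the time, the measured TCP pose, the force and the opening at its end, in the units of the state.
- manip.state(): the state, without advancing time (a new reading comes with each control period).
- manip.grab_frame(name): name is "scene" or "top" or "wrist"; returns a dict with "color" (480x640x3 uint8, red, green, blue), "intrinsics" (3x3 intrinsics, pixels), "R" (3x3) and "t" (3): a world point X has camera coordinates R X + t. Camera axes: x right, y down, z forward; pixel columns grow to the right and rows downward; lengths in m; the calibration is good to about 2 mm. A picture is of the moment at which its call begins. There is no depth.
- manip.job_done(): hands the job in, once; it reports no verdict.
The state is a dict: "time": time; "joint_pos": joint angles; "joint_vel": joint speeds; "joint_efforts": joint torques, N m; "tool_pos": TCP position; "tool_rot": TCP orientation; "contact_force": force on the tool from outside, world axes, zero at the start; "ft_torque": the same for the moment, N m; "gripper_width": opening from 0.0 (shut) to 1.0 (fully open).
Only numpy, scipy, OpenCV 4.12 (cv2) and the standard library are available. Lean on these libraries where they do the work, as an engineer would, in place of code of your own. Each camera call takes 0.05 s, during which the arm holds its last target.

## Working session

There is one attempt and no reset: what is moved stays moved. The work goes in short steps, Python scripts to look and compute and a tool call to move; the robot and the scene stay as the last step left them, time stands still between calls to the robot, and variables do not carry over. Pictures are saved under pics/ and viewed, and the job is handed in when it is done.

Besides the shell and the picture viewer there is one more tool, called after "Call:" by a JSON object that holds its "name" and its "arguments". move_arm: Moves the arm, as the interface text tells. Its arguments: {"type":"object","properties":{"rows":{"type":"array"}},"required":["rows"]}

```bash
mkdir -p pics
cat > h.py <<'E'
import numpy as np, cv2
from plant import manip
def grab(n,f):
    g=manip.grab_frame(n); cv2.imwrite('pics/'+f+'.png',g['color'][:,:,::-1]); np.savez('pics/'+f+'.npz',K=g['intrinsics'],R=g['R'],t=g['t'],c=g['color']); return g
def load(f): 
    d=np.load('pics/'+f+'.npz'); return dict(intrinsics=d['K'],R=d['R'],t=d['t'],color=d['c'])
def ray(g,u,v):
    d=g['R'].T@np.linalg.inv(g['intrinsics'])@np.array([u,v,1.]); c=-g['R'].T@g['t']; return c,d/np.linalg.norm(d)
def onz(g,u,v,z):
    c,d=ray(g,u,v); return c+d*(z-c[2])/d[2]
def proj(g,X):
    p=g['intrinsics']@(g['R']@np.array(X,float)+g['t']); return p[:2]/p[2]
E
python3 - <<'E'
from h import *
np.set_printoptions(precision=4,suppress=True)
print(manip.state())
for n in('scene','top','wrist'):
    g=grab(n,n+'0'); print(n,-g['R'].T@g['t'],g['R'].tolist(),g['intrinsics'].tolist())
E
```

```text
{'time': 0.0, 'joint_pos': array([ 1.081 ,  0.0534,  1.6143, -0.    ,  1.476 , -0.119 ]), 'joint_vel': array([-0.0001, -0.0002, -0.0015,  0.0001, -0.0027, -0.002 ]), 'joint_efforts': array([  0.001 , -39.3668, -37.018 ,  -0.0001,   0.0068,  -0.    ]), 'tool_pos': array([0.2262, 0.582 , 0.2301]), 'tool_rot': array([-0.0003,  0.1843,  0.9829, -0.001 ]), 'contact_force': array([-0.2047,  1.0229, -0.5277]), 'ft_torque': array([ 0.0183,  0.0624, -0.0558]), 'gripper_width': 0.9999584958325518}
scene [1.0699 0.5175 0.8384] [[-0.6315959524395603, 0.7752702633414978, 0.006524694657164562], [0.5205462352252294, 0.4302844925074451, -0.7374868625951588], [-0.5745591091043678, -0.4623973121526714, -0.6753299607297015]] [[478.90846358585776, 0.0, 323.8794737584645], [0.0, 478.90846358585776, 241.89596195690027], [0.0, 0.0, 1.0]]
top [0.3386 0.0634 1.178 ] [[-0.015277372225713239, -0.9993678328991786, 0.032101969788106255], [-0.9849213356606107, 0.009507683399033873, -0.1727413283406797], [0.17232691159071992, -0.034256948532862895, -0.9844439532136001]] [[467.4727021816401, 0.0, 323.50267055875554], [0.0, 467.4727021816401, 238.9088648507541], [0.0, 0.0, 1.0]]
wrist [0.1615 0.6076 0.3733] [[0.36188908398224534, 0.932220117276955, -0.0013942161355047571], [0.8970829889775819, -0.3478412779484472, 0.2724858826475954], [0.2535318555557455, -0.09986039404755126, -0.9621587706398195]] [[374.3742456483642, 0.0, 322.09591634685773], [0.0, 374.3742456483642, 237.06062526665477], [0.0, 0.0, 1.0]]
```

View pics/scene0.png

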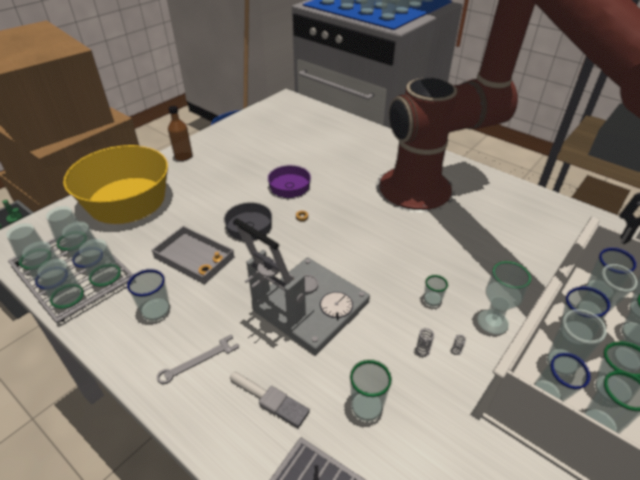

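View pics/top0.png

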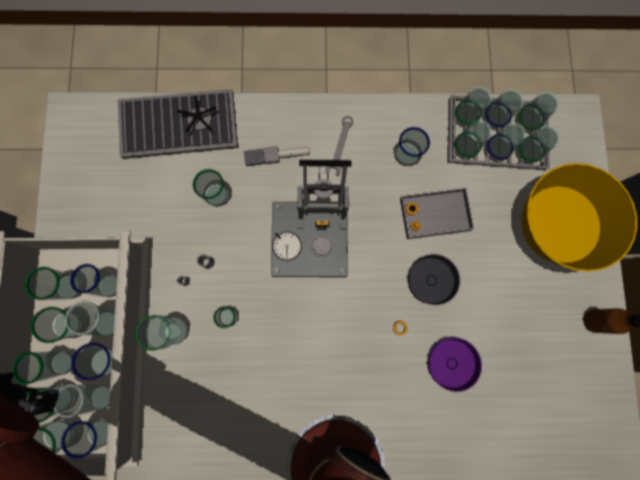

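View pics/wrist0.png

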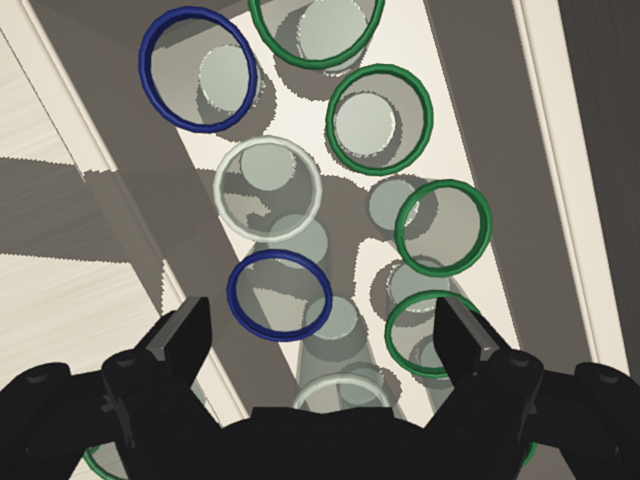

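Run:
```python
from h import *
t=cv2.imread('pics/top0.png'); s=cv2.imread('pics/scene0.png')
a=cv2.resize(t[140:300,170:370],(800,640)[:2],interpolation=cv2.INTER_CUBIC)[:600]
cv2.imwrite('pics/t_crop.png',cv2.resize(t[150:300,170:370],(800,600),interpolation=cv2.INTER_CUBIC))
cv2.imwrite('pics/t_crop2.png',cv2.resize(t[170:320,360:560],(800,600),interpolation=cv2.INTER_CUBIC))
cv2.imwrite('pics/s_crop.png',cv2.resize(s[210:360,220:420],(800,600),interpolation=cv2.INTER_CUBIC))
```

```text
(no output)
```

View pics/t_crop.png

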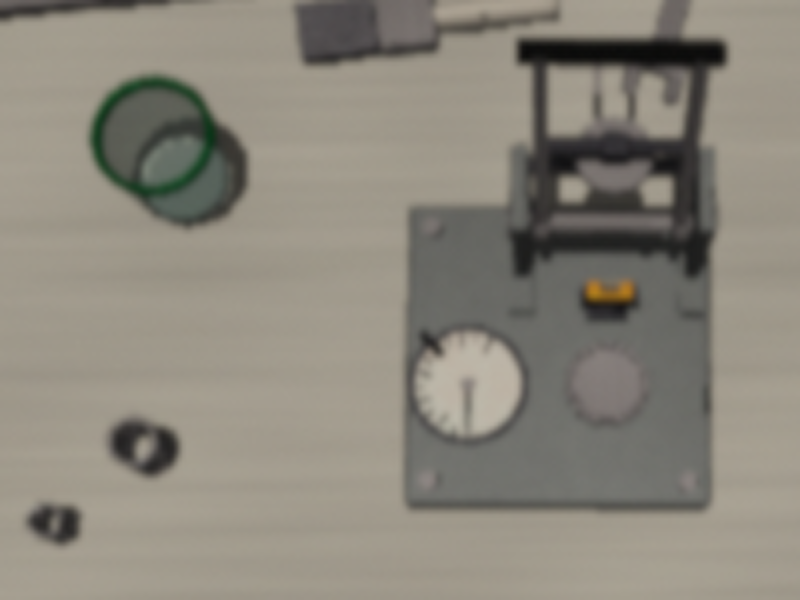

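View pics/t_crop2.png

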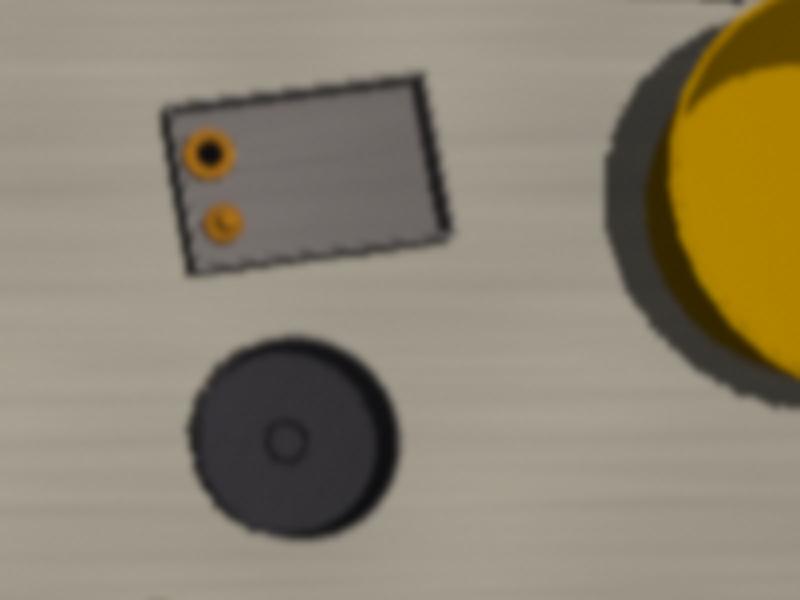

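View pics/s_crop.png

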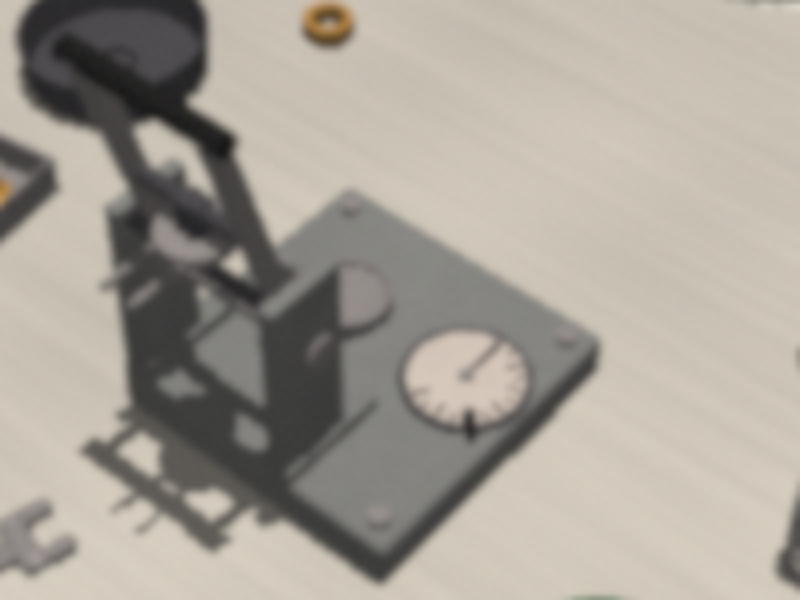

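```bash
python3 - <<'E'
from h import *
np.set_printoptions(precision=4,suppress=True)
g=load('top0'); s=load('scene0')
def T(u,v,z,o=(170,150)): return onz(g,u/4+o[0]-.375,v/4+o[1]-.375,z)
def S(u,v,z,o=(220,210)): return onz(s,u/4+o[0]-.375,v/4+o[1]-.375,z)
print('base',[T(*p,.03) for p in[(410,208),(409,505),(708,505)]])
print('plate T',T(607,384,.04))
print('dial',T(469,383,.035))
print('S base',[S(*p,.03) for p in[(352,190),(600,345),(382,562)]])
print('S dial',S(466,378,.035))
for n,(u,v) in {'big':(206,261),'small':(184,281)}.items(): print(n,[onz(g,u,v,z) for z in(0,.03,.06)])
for n,(u,v) in {'big':(425,342),'small':(459,344)}.items(): print(n,[onz(s,u,v,z) for z in(0,.03,.06)])
o=(360,170)
print('tray',[T(*p,.028,o) for p in[(163,107),(421,75),(449,237),(188,272)]])
print('tin',T(294,437,.034,o),T(188,437,.034,o),T(400,437,.034,o))
print('handle',[T(*p,.108+.169,) for p in[(520,52),(725,52)]])
E
python3 - <<'E'
import cv2
s=cv2.imread('pics/scene0.png')
cv2.imwrite('pics/s_crop2.png',cv2.resize(s[310:370,400:480],(800,600),interpolation=cv2.INTER_CUBIC))
E
```

```text
base [array([0.6362, 0.1515, 0.03  ]), array([0.4487, 0.1515, 0.03  ]), array([ 0.4465, -0.0322,  0.03  ])]
plate T [0.521  0.0293 0.04  ]
dial [0.5233 0.1144 0.035 ]
S base [array([ 0.4494, -0.0319,  0.03  ]), array([0.4553, 0.155 , 0.03  ]), array([0.6424, 0.1534, 0.03  ])]
S dial [0.5249 0.1146 0.035 ]
big [array([0.4912, 0.3193, 0.    ]), array([0.4873, 0.3128, 0.03  ]), array([0.4834, 0.3062, 0.06  ])]
small [array([0.4415, 0.3724, 0.    ]), array([0.4389, 0.3645, 0.03  ]), array([0.4362, 0.3566, 0.06  ])]
big [array([0.4634, 0.3061, 0.    ]), array([0.4851, 0.3137, 0.03  ]), array([0.5068, 0.3213, 0.06  ])]
small [array([0.4222, 0.3642, 0.    ]), array([0.4454, 0.3697, 0.03  ]), array([0.4686, 0.3751, 0.06  ])]
tray [array([ 0.6482, -0.1747,  0.028 ]), array([ 0.6684, -0.3426,  0.028 ]), array([ 0.5621, -0.3533,  0.028 ]), array([ 0.5411, -0.1859,  0.028 ])]
tin [ 0.4361 -0.2456  0.034 ] [ 0.4369 -0.1798  0.034 ] [ 0.4353 -0.3116  0.034 ]
handle [array([0.6526, 0.0777, 0.277 ]), array([ 0.6521, -0.0257,  0.277 ])]
```

View pics/s_crop2.png

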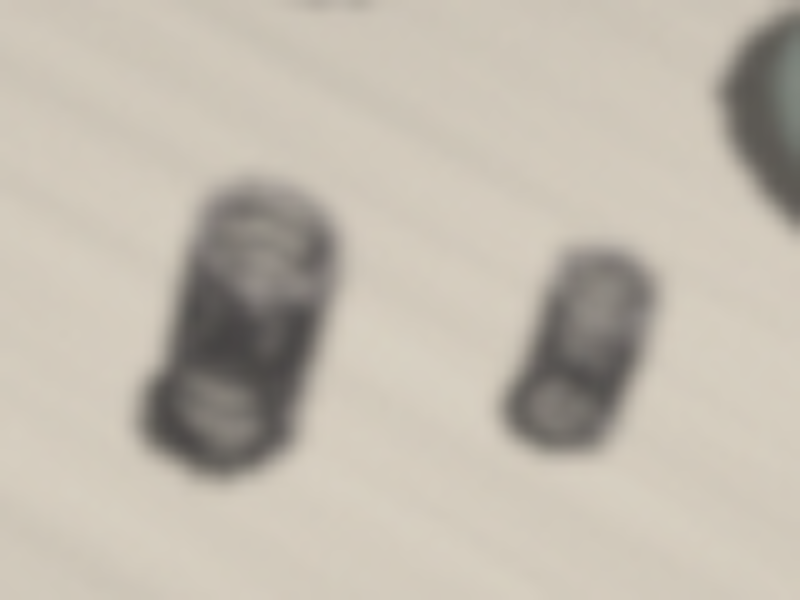

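Call:
{"name": "move_arm", "arguments": {"rows": [{"az": -7.1, "jaw": 70}, {"az": -7.1, "jaw": 70}, {"az": -7, "jaw": 70}, {"tx": -0.026, "ty": -0.027, "jaw": 70}, {"tx": -0.033, "ty": -0.034, "jaw": 70}, {"tx": -0.033, "ty": -0.034, "jaw": 70}, {"tx": -0.033, "ty": -0.034, "jaw": 70}, {"tx": -0.033, "ty": -0.034, "jaw": 70}, {"tx": -0.033, "ty": -0.034, "jaw": 70}, {"tx": -0.033, "ty": -0.034, "jaw": 70}, {"tx": -0.026, "ty": -0.027, "jaw": 70}, {"jaw": 70}]}}

```text
schema error: expected keys tx, ty, tz, ax, ay, az, jaw
```

Run:
```python
from h import *
np.set_printoptions(precision=4,suppress=True)
s=manip.state(); print(s['time'],s['tool_pos'],s['tool_rot'],s['contact_force'],s['gripper_width'])
g=grab('wrist','w1'); print(-g['R'].T@g['t']); print(proj(g,[.486,.313,.06]),proj(g,[.486,.313,0]))
```

```text
0.15 [0.2262 0.5821 0.2303] [-0.0003  0.1843  0.9829 -0.0008] [0.3467 0.2145 0.0441] 0.9949742494739175
[0.1615 0.6076 0.3734]
[179.9955 516.2554] [197.4681 469.0344]
```

View pics/w1.png

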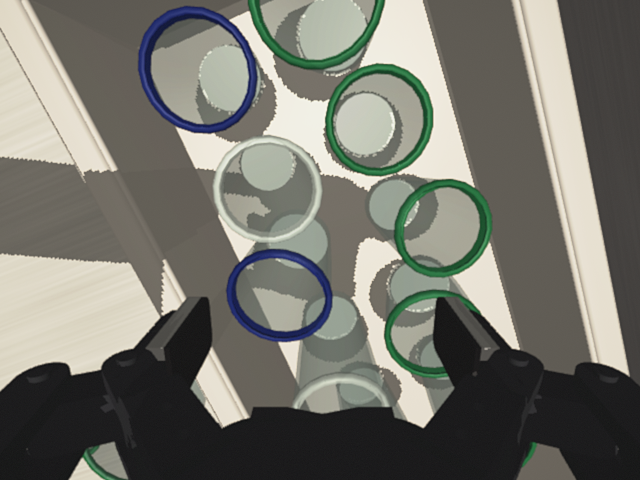

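Call:
{"name": "move_arm", "arguments": {"rows": [{"tx": 0, "ty": 0, "tz": 0, "ax": 0, "ay": 0, "az": -7.1, "jaw": 70}, {"tx": 0, "ty": 0, "tz": 0, "ax": 0, "ay": 0, "az": -7.1, "jaw": 70}, {"tx": 0, "ty": 0, "tz": 0, "ax": 0, "ay": 0, "az": -7, "jaw": 70}, {"tx": -0.026, "ty": -0.027, "tz": 0, "ax": 0, "ay": 0, "az": 0, "jaw": 70}, {"tx": -0.033, "ty": -0.034, "tz": 0, "ax": 0, "ay": 0, "az": 0, "jaw": 70}, {"tx": -0.033, "ty": -0.034, "tz": 0, "ax": 0, "ay": 0, "az": 0, "jaw": 70}, {"tx": -0.033, "ty": -0.034, "tz": 0, "ax": 0, "ay": 0, "az": 0, "jaw": 70}, {"tx": -0.033, "ty": -0.034, "tz": 0, "ax": 0, "ay": 0, "az": 0, "jaw": 70}, {"tx": -0.033, "ty": -0.034, "tz": 0, "ax": 0, "ay": 0, "az": 0, "jaw": 70}, {"tx": -0.033, "ty": -0.034, "tz": 0, "ax": 0, "ay": 0, "az": 0, "jaw": 70}, {"tx": -0.026, "ty": -0.027, "tz": 0, "ax": 0, "ay": 0, "az": 0, "jaw": 70}, {"tx": 0, "ty": 0, "tz": 0, "ax": 0, "ay": 0, "az": 0, "jaw": 70}]}}

```text
time: 1.4
tool_pos: [0.4876, 0.3187, 0.2272]
tool_rot: [-0.001, -0.01, 1.0, -0.002]
contact_force: [-1.3, 0.3, 0.1]
gripper_width: 0.724
```

Run:
```python
from h import *
np.set_printoptions(precision=4,suppress=True)
s=manip.state(); print(s['time'],s['tool_pos'],s['tool_rot'],s['contact_force'],s['gripper_width'])
g=grab('wrist','w2'); print(-g['R'].T@g['t']); print(proj(g,[.486,.313,.06]),proj(g,[.486,.313,0]))
```

```text
1.4 [0.4876 0.3187 0.2272] [-0.0012 -0.0102  0.9999 -0.002 ] [-1.2945  0.2772  0.0715] 0.7242034618199078
[0.4184 0.3182 0.3704]
[315.7003 214.6798] [316.9127 201.9286]
```

View pics/w2.png

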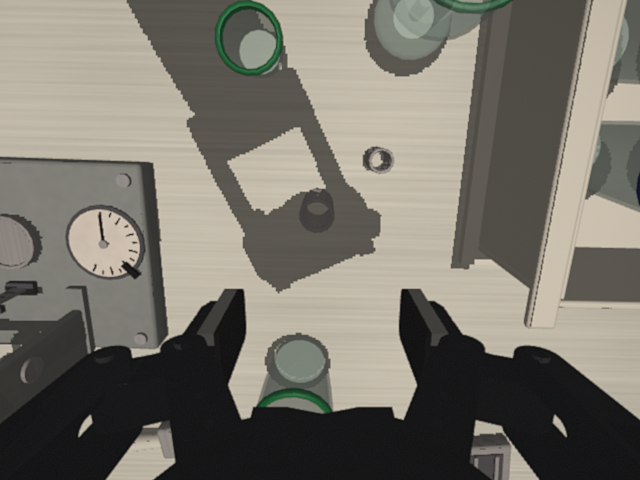

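Run:
```python
from h import *
a=cv2.imread('pics/w2.png')
b=cv2.convertScaleAbs(a[175:245,275:360],alpha=2.2,beta=0)
cv2.imwrite('pics/w2c.png',cv2.resize(b,(680,560),interpolation=cv2.INTER_CUBIC))
g=load('w2'); np.set_printoptions(precision=4,suppress=True)
print(onz(g,104,243,.033), onz(g,8,242,.04), onz(g,153,163,.03),onz(g,150,345,.03))
```

```text
[0.5235 0.1135 0.033 ] [0.5223 0.0291 0.04  ] [0.4484 0.1659 0.03  ] [0.6333 0.1441 0.03  ]
```

View pics/w2c.png

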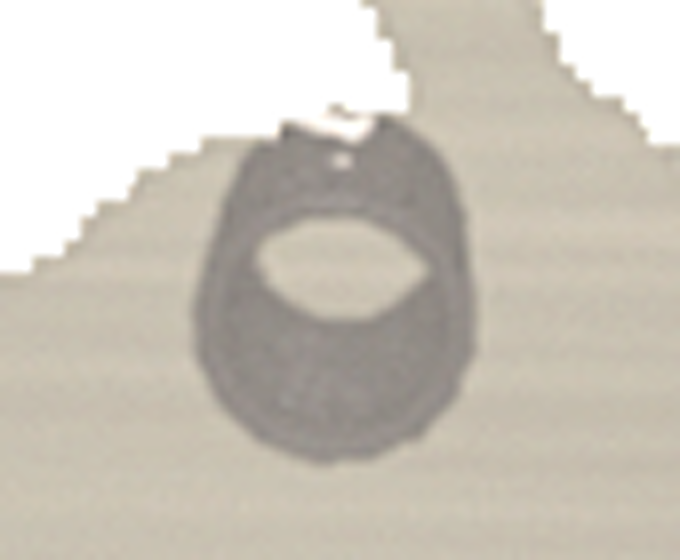

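Call:
{"name": "move_arm", "arguments": {"rows": [{"tx": 0, "ty": -0.005, "tz": 0.03, "ax": 0, "ay": 0, "az": 0, "jaw": 70}, {"tx": 0, "ty": 0, "tz": 0.045, "ax": 0, "ay": 0, "az": 0, "jaw": 70}, {"tx": 0, "ty": 0, "tz": 0.045, "ax": 0, "ay": 0, "az": 0, "jaw": 70}, {"tx": 0, "ty": 0, "tz": 0.04, "ax": 0, "ay": 0, "az": 0, "jaw": 70}, {"tx": 0, "ty": 0, "tz": 0.02, "ax": 0, "ay": 0, "az": 0, "jaw": 70}, {"tx": 0, "ty": 0, "tz": 0, "ax": 0, "ay": 0, "az": 0, "jaw": 70}]}}

```text
time: 2.05
tool_pos: [0.4832, 0.3206, 0.044]
tool_rot: [-0.0, -0.014, 1.0, 0.001]
contact_force: [0.5, -1.2, -1.0]
gripper_width: 0.724
```

Run:
```python
from h import *
np.set_printoptions(precision=4,suppress=True)
g=grab('wrist','w3'); print(proj(g,[.487,.3135,.06]),proj(g,[.487,.3135,0]))
```

```text
[302.2144 331.0441] [307.7346 273.249 ]
```

View pics/w3.png

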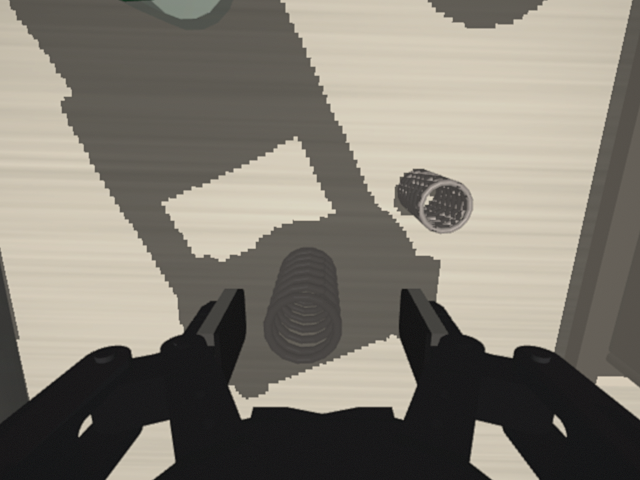

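Call:
{"name": "move_arm", "arguments": {"rows": [{"tx": -0.002, "ty": -0.005, "tz": 0.0, "ax": 0, "ay": 0, "az": -1, "jaw": 70}, {"tx": -0.001, "ty": -0.002, "tz": 0.02, "ax": 0, "ay": 0, "az": 0, "jaw": 70}, {"tx": 0, "ty": 0, "tz": 0.015, "ax": 0, "ay": 0, "az": 0, "jaw": 70}, {"tx": 0, "ty": 0, "tz": 0.002, "ax": 0, "ay": 0, "az": 0, "jaw": 70}]}}

```text
time: 2.5
tool_pos: [0.492, 0.3178, 0.0157]
tool_rot: [0.007, -0.025, 1.0, 0.004]
contact_force: [0.2, -1.1, -0.2]
gripper_width: 0.722
```

Call:
{"name": "move_arm", "arguments": {"rows": [{"tx": 0, "ty": 0, "tz": 0, "ax": 0, "ay": 0, "az": 0, "jaw": 70}]}}

```text
time: 2.6
tool_pos: [0.4926, 0.3181, 0.0166]
tool_rot: [0.008, -0.025, 1.0, 0.004]
contact_force: [-0.3, 0.4, 0.5]
gripper_width: 0.726
```

Call:
{"name": "move_arm", "arguments": {"rows": [{"tx": 0, "ty": 0, "tz": 0, "ax": 0, "ay": 0, "az": 0, "jaw": 70}]}}

```text
time: 2.7
tool_pos: [0.4932, 0.3184, 0.0176]
tool_rot: [0.008, -0.025, 1.0, 0.005]
contact_force: [0.3, -0.3, 0.1]
gripper_width: 0.724
```

```bash
cat >> h.py <<'E'
from scipy.spatial.transform import Rotation as Ro
def delta(pos,yaw=0.):
    # yaw deg: tool pointing down, tool x = (-cos yaw, -sin yaw)
    s=manip.state(); q=s['tool_rot']; R=Ro.from_quat([q[1],q[2],q[3],q[0]])
    T=Ro.from_euler('z',yaw,degrees=True)*Ro.from_quat([0,1,0,0])
    d=R.inv().apply(np.array(pos)-s['tool_pos']); r=(R.inv()*T).as_rotvec(degrees=True)
    print('t',round(s['time'],2),'pos',s['tool_pos'].round(4),'shift',d.round(4),'turn',r.round(2),'F',s['contact_force'].round(1),'w',round(s['gripper_width'],3))
E
python3 - <<'E'
from h import *
delta([.486,.3135,.005])
E
```

```text
t 2.7 pos [0.4932 0.3184 0.0176] shift [ 0.0077 -0.0046  0.0124] turn [0.54 0.94 2.91] F [ 0.3 -0.3  0.1] w 0.724
```

Call:
{"name": "move_arm", "arguments": {"rows": [{"tx": 0.006, "ty": -0.004, "tz": 0.003, "ax": 0.5, "ay": 0.9, "az": 2.9, "jaw": 70}]}}

```text
time: 2.8
tool_pos: [0.4887, 0.3148, 0.0161]
tool_rot: [0.002, 0.0, 1.0, 0.001]
contact_force: [0.3, 0.2, 0.4]
gripper_width: 0.728
```

Run:
```python
from h import *
delta([.486,.3135,.005])
```

```text
t 2.8 pos [0.4887 0.3148 0.0161] shift [ 0.0027 -0.0013  0.0111] turn [ 0.12  0.19 -0.05] F [0.3 0.2 0.4] w 0.728
```

Call:
{"name": "move_arm", "arguments": {"rows": [{"tx": 0.003, "ty": -0.001, "tz": 0.008, "ax": 0.1, "ay": 0.2, "az": 0, "jaw": 70}, {"tx": 0.001, "ty": 0, "tz": 0.005, "ax": 0, "ay": 0.1, "az": 0, "jaw": 70}]}}

```text
time: 3.0
tool_pos: [0.4858, 0.3144, 0.0044]
tool_rot: [0.001, -0.0, 1.0, 0.001]
contact_force: [-0.3, -0.2, -0.7]
gripper_width: 0.725
```

Run:
```python
from h import *
delta([.486,.3135,.005])
g=grab('wrist','w4'); print(proj(g,[.487,.3135,.06]))
```

```text
t 3.0 pos [0.4858 0.3144 0.0044] shift [-0.0002 -0.0009 -0.0006] turn [0.1  0.06 0.01] F [-0.3 -0.2 -0.7] w 0.725
[317.90204184 396.93979331]
```

View pics/w4.png

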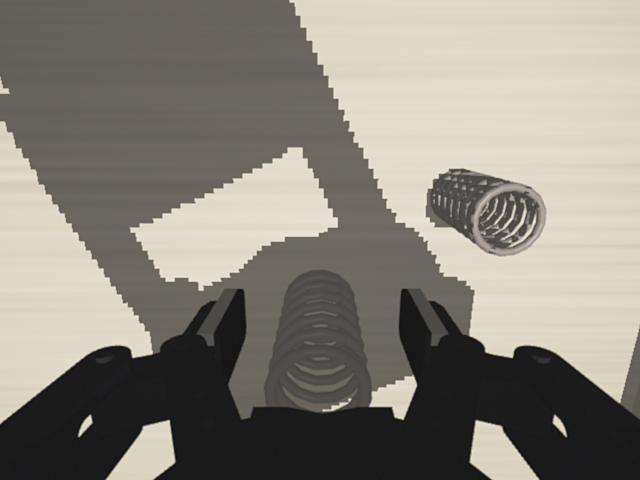

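Call:
{"name": "move_arm", "arguments": {"rows": [{"tx": 0, "ty": 0, "tz": 0.001, "ax": 0, "ay": 0.05, "az": 0, "jaw": 255}, {"tx": 0, "ty": 0, "tz": 0.001, "ax": 0, "ay": 0.05, "az": 0, "jaw": 255}, {"tx": 0, "ty": 0, "tz": 0.001, "ax": 0, "ay": 0.05, "az": 0, "jaw": 255}]}}

```text
time: 3.35
tool_pos: [0.4857, 0.3144, 0.0015]
tool_rot: [-0.002, -0.001, 1.0, 0.001]
contact_force: [-4.8, -3.1, 12.5]
gripper_width: 0.335
```

Run:
```python
from h import *
delta([.486,.3135,.005])
```

```text
t 3.35 pos [0.4857 0.3144 0.0015] shift [-0.0003 -0.0009 -0.0035] turn [ 0.06 -0.17  0.08] F [-4.8 -3.1 12.5] w 0.335
```

Call:
{"name": "move_arm", "arguments": {"rows": [{"tx": 0, "ty": 0, "tz": -0.003, "ax": 0, "ay": 0, "az": 0, "jaw": 255}, {"tx": 0, "ty": 0, "tz": 0, "ax": 0, "ay": 0, "az": 0, "jaw": 255}, {"tx": 0, "ty": 0, "tz": 0, "ax": 0, "ay": 0, "az": 0, "jaw": 255}]}}

```text
time: 3.65
tool_pos: [0.4859, 0.3146, 0.0048]
tool_rot: [-0.001, -0.001, 1.0, 0.001]
contact_force: [-0.3, 0.5, -1.8]
gripper_width: 0.333
```

Run:
```python
from h import *
delta([.486,.3135,.005])
```

```text
t 3.65 pos [0.4859 0.3146 0.0048] shift [-0.0001 -0.0011 -0.0002] turn [ 0.08 -0.15  0.11] F [-0.3  0.5 -1.8] w 0.333
```

Call:
{"name": "move_arm", "arguments": {"rows": [{"tx": 0, "ty": 0, "tz": -0.02, "ax": 0, "ay": 0, "az": 0, "jaw": 255}, {"tx": 0, "ty": 0, "tz": -0.04, "ax": 0, "ay": 0, "az": 0, "jaw": 255}, {"tx": 0, "ty": 0, "tz": -0.04, "ax": 0, "ay": 0, "az": 0, "jaw": 255}, {"tx": 0, "ty": -0.02, "tz": -0.01, "ax": 0, "ay": 0, "az": 0, "jaw": 255}, {"tx": -0.003, "ty": -0.03, "tz": 0.001, "ax": 0, "ay": 0, "az": 0, "jaw": 255}, {"tx": -0.005, "ty": -0.04, "tz": 0.001, "ax": 0, "ay": 0, "az": 0, "jaw": 255}, {"tx": -0.005, "ty": -0.04, "tz": 0.001, "ax": 0, "ay": 0, "az": 0, "jaw": 255}, {"tx": -0.005, "ty": -0.04, "tz": 0.001, "ax": 0, "ay": 0, "az": 0, "jaw": 255}, {"tx": -0.005, "ty": -0.04, "tz": 0.001, "ax": 0, "ay": 0, "az": 0, "jaw": 255}, {"tx": -0.003, "ty": -0.03, "tz": 0.001, "ax": 0, "ay": 0, "az": 0, "jaw": 255}, {"tx": 0, "ty": -0.015, "tz": 0.001, "ax": 0, "ay": 0, "az": 0, "jaw": 255}]}}

```text
time: 4.75
tool_pos: [0.5127, 0.052, 0.1094]
tool_rot: [-0.001, -0.004, 1.0, 0.0]
contact_force: [-0.2, -0.3, -1.2]
gripper_width: 0.336
```

Run:
```python
from h import *
delta([.522,.029,.08])
grab('wrist','w5'); g=grab('scene','s5')
cv2.imwrite('pics/s5c.png',cv2.resize(g['color'][180:330,220:420,::-1],(800,600),interpolation=cv2.INTER_CUBIC))
```

```text
t 4.75 pos [0.5127 0.052  0.1094] shift [-0.0092 -0.0231  0.0294] turn [ 0.01 -0.15  0.51] F [-0.2 -0.3 -1.2] w 0.336
```

View pics/w5.png

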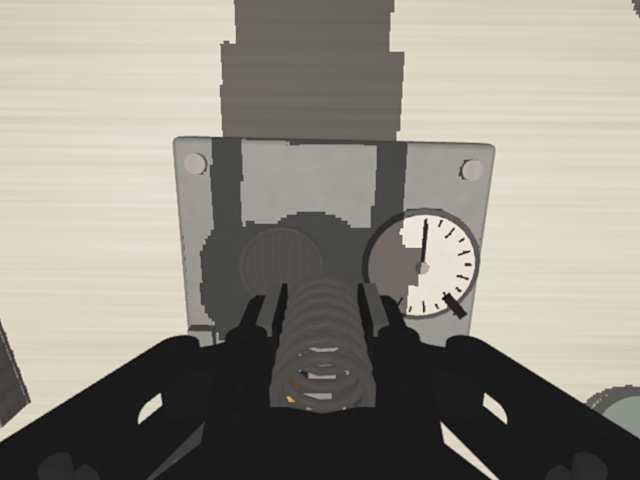

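View pics/s5c.png

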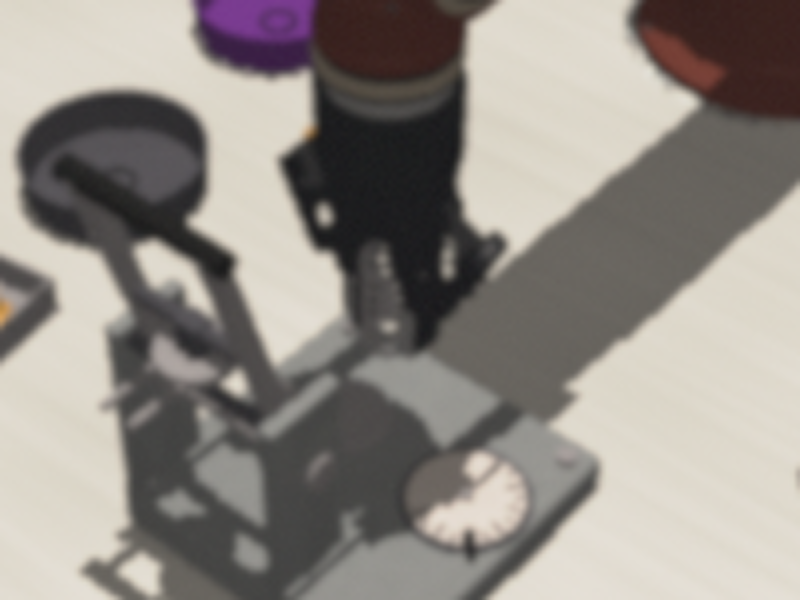

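Run:
```python
from h import *
for f,tp in(('w4',[.4858,.3144,.0044]),('w5',[.5127,.052,.1094])):
    a=load(f)['color'][260:420,250:400,::-1]
    cv2.imwrite('pics/%sc.png'%f,cv2.resize(cv2.convertScaleAbs(a,alpha=2.),(560,597),interpolation=cv2.INTER_CUBIC))
g=load('w5')
for z in(0,-.002,-.004,-.006):
  tp=np.array([.5127,.052,.1094]); print(z,[proj(g,tp+[dx,0,z]).round(1) for dx in(-.015,)],proj(g,tp+[0,0,z+.06]))
g=load('w4'); print(proj(g,[.4708,.3137,0]))
```

```text
0 [array([321.4, 270. ])] [320.57167894 403.94462215]
-0.002 [array([321.4, 268.3])] [320.59859389 398.75025993]
-0.004 [array([321.4, 266.6])] [320.62450012 393.75057193]
-0.006 [array([321.4, 265. ])] [320.6494533  388.93481544]
[319.5390232  266.15857134]
```

View pics/w5c.png

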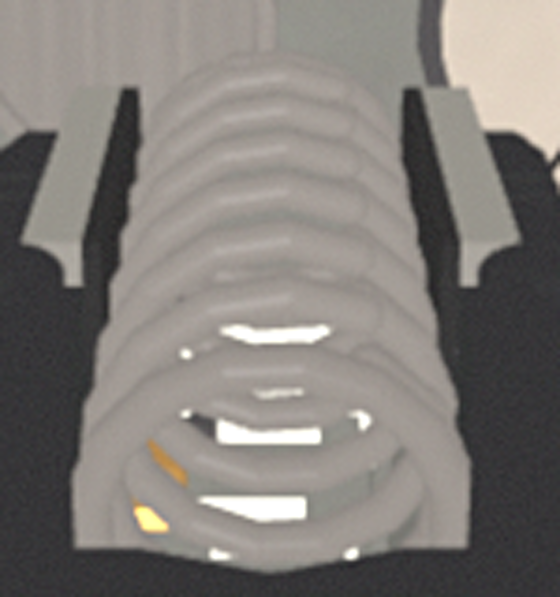

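View pics/w4c.png

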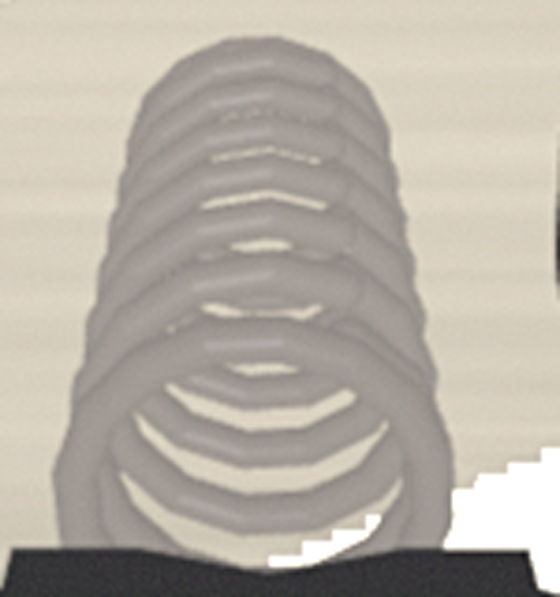

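Call:
{"name": "move_arm", "arguments": {"rows": [{"tx": -0.008, "ty": -0.02, "tz": 0.0, "ax": 0, "ay": -0.1, "az": 0.5, "jaw": 255}, {"tx": -0.002, "ty": -0.003, "tz": 0.02, "ax": 0, "ay": 0, "az": 0, "jaw": 255}, {"tx": 0, "ty": 0, "tz": 0.02, "ax": 0, "ay": 0, "az": 0, "jaw": 255}, {"tx": 0, "ty": 0, "tz": 0.005, "ax": 0, "ay": 0, "az": 0, "jaw": 255}]}}

```text
time: 5.25
tool_pos: [0.5239, 0.031, 0.0641]
tool_rot: [0.001, 0.0, 1.0, 0.001]
contact_force: [-0.7, 0.1, -1.1]
gripper_width: 0.334
```

Run:
```python
from h import *
delta([.522,.029,.045])
g=grab('wrist','w6')
print([proj(g,[.522+.0225*np.cos(a),.029+.0225*np.sin(a),.0425]).round() for a in (np.pi,np.pi*1.25,np.pi*.75)])
```

```text
t 5.25 pos [0.5239 0.031  0.0641] shift [ 0.0019 -0.0021  0.019 ] turn [ 0.11  0.11 -0.02] F [-0.7  0.1 -1.1] w 0.334
[array([317., 234.]), array([282., 248.]), array([351., 247.])]
```

View pics/w6.png

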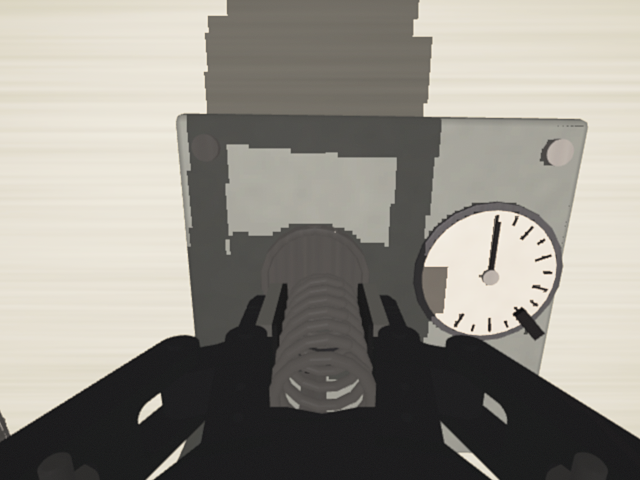

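Call:
{"name": "move_arm", "arguments": {"rows": [{"tx": 0.002, "ty": -0.003, "tz": 0.008, "ax": 0.1, "ay": 0.1, "az": 0, "jaw": 255}, {"tx": 0, "ty": 0, "tz": 0.007, "ax": 0, "ay": 0, "az": 0, "jaw": 255}]}}

```text
time: 5.5
tool_pos: [0.5229, 0.029, 0.05]
tool_rot: [0.001, -0.001, 1.0, 0.0]
contact_force: [-0.2, 0.0, -0.3]
gripper_width: 0.336
```

Run:
```python
from h import *
delta([.522,.0285,.045])
```

```text
t 5.5 pos [0.5229 0.029  0.05  ] shift [ 0.0009 -0.0005  0.005 ] turn [0.   0.16 0.09] F [-0.2  0.  -0.3] w 0.336
```

Call:
{"name": "move_arm", "arguments": {"rows": [{"tx": 0.001, "ty": 0, "tz": 0.005, "ax": 0, "ay": 0.1, "az": 0, "jaw": 255}, {"tx": 0, "ty": 0, "tz": 0.001, "ax": 0, "ay": 0, "az": 0, "jaw": 255}]}}

```text
time: 5.7
tool_pos: [0.5217, 0.0294, 0.0433]
tool_rot: [0.0, -0.001, 1.0, 0.0]
contact_force: [0.1, -0.5, -0.9]
gripper_width: 0.329
```

Call:
{"name": "move_arm", "arguments": {"rows": [{"tx": 0, "ty": 0, "tz": 0.001, "ax": 0, "ay": 0, "az": 0, "jaw": 255}]}}

```text
time: 5.8
tool_pos: [0.5219, 0.0295, 0.0425]
tool_rot: [0.001, -0.001, 1.0, 0.0]
contact_force: [-0.1, -0.1, -0.2]
gripper_width: 0.335
```

Call:
{"name": "move_arm", "arguments": {"rows": [{"tx": 0, "ty": 0, "tz": 0.0015, "ax": 0, "ay": 0, "az": 0, "jaw": 255}]}}

```text
time: 5.9
tool_pos: [0.522, 0.0295, 0.0414]
tool_rot: [0.001, -0.001, 1.0, 0.0]
contact_force: [-2.2, -0.4, 3.0]
gripper_width: 0.336
```

Run:
```python
from h import *
delta([.522,.0285,.045])
g=grab('wrist','w7')
```

```text
t 5.9 pos [0.522  0.0295 0.0414] shift [-0.     -0.001  -0.0036] turn [0.01 0.06 0.13] F [-2.2 -0.4  3. ] w 0.336
```

View pics/w7.png

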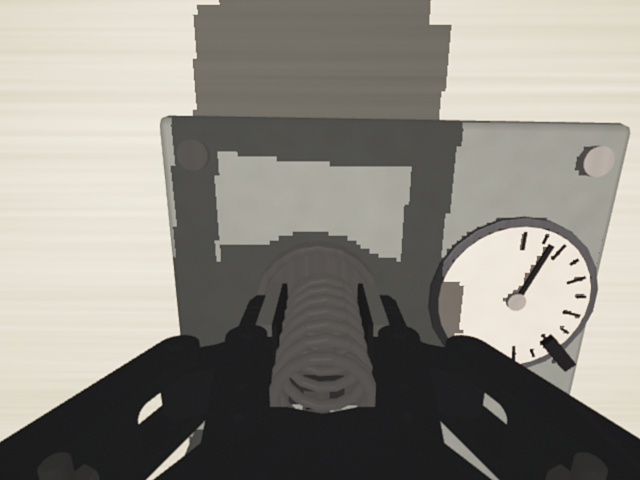

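Call:
{"name": "move_arm", "arguments": {"rows": [{"tx": 0, "ty": -0.001, "tz": 0, "ax": 0, "ay": 0, "az": 0, "jaw": 255}, {"tx": 0, "ty": 0, "tz": 0, "ax": 0, "ay": 0, "az": 0, "jaw": 90}, {"tx": 0, "ty": 0, "tz": 0, "ax": 0, "ay": 0, "az": 0, "jaw": 90}, {"tx": 0, "ty": 0, "tz": 0, "ax": 0, "ay": 0, "az": 0, "jaw": 90}, {"tx": 0, "ty": 0, "tz": -0.001, "ax": 0, "ay": 0, "az": 0, "jaw": 90}]}}

```text
time: 6.45
tool_pos: [0.5234, 0.0283, 0.0436]
tool_rot: [0.002, -0.001, 1.0, 0.0]
contact_force: [0.5, 0.6, -0.2]
gripper_width: 0.653
```

Run:
```python
from h import *
delta([.522,.0285,.045])
g=grab('wrist','w8')
```

```text
t 6.45 pos [0.5234 0.0283 0.0436] shift [ 0.0014  0.0002 -0.0014] turn [0.01 0.26 0.12] F [ 0.5  0.6 -0.2] w 0.653
```

View pics/w8.png

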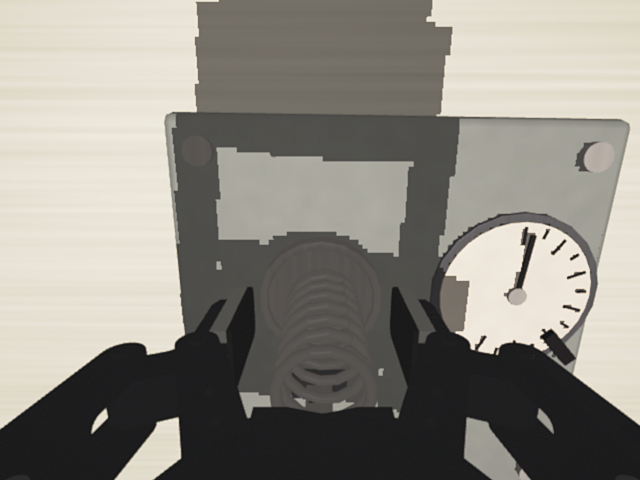

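Call:
{"name": "move_arm", "arguments": {"rows": [{"tx": 0, "ty": 0, "tz": -0.02, "ax": 0, "ay": 0, "az": 0, "jaw": 90}, {"tx": 0, "ty": 0, "tz": -0.045, "ax": 0, "ay": 0, "az": 0, "jaw": 90}, {"tx": 0, "ty": 0, "tz": -0.045, "ax": 0, "ay": 0, "az": 0, "jaw": 90}, {"tx": 0, "ty": 0, "tz": -0.045, "ax": 0, "ay": 0, "az": 0, "jaw": 90}, {"tx": 0, "ty": 0, "tz": -0.045, "ax": 0, "ay": 0, "az": 0, "jaw": 70}, {"tx": 0, "ty": 0, "tz": -0.045, "ax": 0, "ay": 0, "az": 8, "jaw": 70}, {"tx": 0, "ty": 0, "tz": -0.02, "ax": 0, "ay": 0, "az": 8.5, "jaw": 70}, {"tx": 0, "ty": 0, "tz": 0, "ax": 0, "ay": 0, "az": 8.5, "jaw": 70}, {"tx": 0, "ty": 0, "tz": 0, "ax": 0, "ay": 0, "az": 8.5, "jaw": 70}, {"tx": 0, "ty": 0, "tz": 0, "ax": 0, "ay": 0, "az": 8.5, "jaw": 70}, {"tx": 0, "ty": 0, "tz": 0, "ax": 0, "ay": 0, "az": 8.5, "jaw": 70}, {"tx": 0, "ty": 0, "tz": 0, "ax": 0, "ay": 0, "az": 8.5, "jaw": 70}]}}

```text
time: 7.7
tool_pos: [0.5216, 0.0281, 0.3217]
tool_rot: [0.003, 0.498, 0.867, 0.001]
contact_force: [0.4, 1.2, 0.6]
gripper_width: 0.723
```

Run:
```python
from h import *
delta([.652,.0265,.32],-91)
print(manip.state()['joint_pos'].round(2))
g=grab('wrist','w9')
```

```text
t 7.7 pos [0.5216 0.0281 0.3217] shift [-0.067   0.1119  0.0026] turn [ 0.38  0.14 31.21] F [0.4 1.2 0.6] w 0.723
[-0.09 -0.24  1.74 -0.    1.64 -0.62]
```

View pics/w9.png

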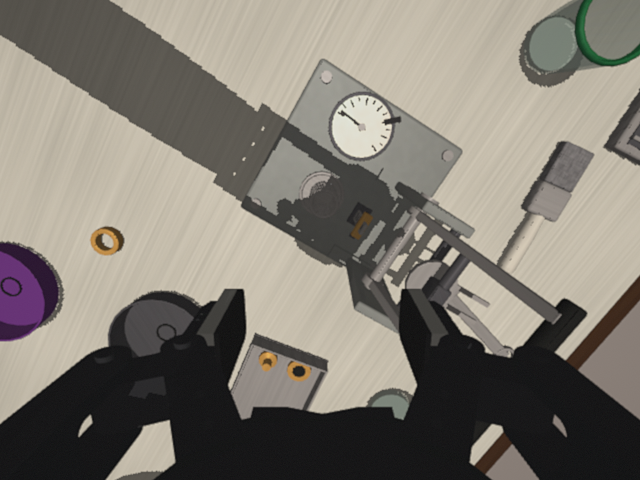

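Call:
{"name": "move_arm", "arguments": {"rows": [{"tx": 0, "ty": 0, "tz": 0, "ax": 0, "ay": 0, "az": 8, "jaw": 70}, {"tx": 0, "ty": 0, "tz": 0, "ax": 0, "ay": 0, "az": 8, "jaw": 70}, {"tx": 0, "ty": 0, "tz": 0, "ax": 0, "ay": 0, "az": 8, "jaw": 70}, {"tx": 0, "ty": 0, "tz": 0, "ax": 0.2, "ay": 0, "az": 7, "jaw": 70}, {"tx": 0, "ty": 0.03, "tz": 0, "ax": 0, "ay": 0, "az": 0, "jaw": 70}, {"tx": 0, "ty": 0.035, "tz": 0, "ax": 0, "ay": 0, "az": 0, "jaw": 70}, {"tx": 0, "ty": 0.035, "tz": 0, "ax": 0, "ay": 0, "az": 0, "jaw": 70}, {"tx": 0, "ty": 0.02, "tz": 0, "ax": 0, "ay": 0, "az": 0, "jaw": 70}, {"tx": 0, "ty": 0, "tz": 0, "ax": 0, "ay": 0, "az": 0, "jaw": 70}]}}

```text
time: 8.65
tool_pos: [0.6446, 0.0248, 0.3211]
tool_rot: [0.002, 0.713, 0.701, 0.001]
contact_force: [0.4, 0.4, -0.2]
gripper_width: 0.724
```

Run:
```python
from h import *
delta([.652,.0265,.29],-91)
g=grab('wrist','w10')
print(proj(g,[.652,.0265,.277]),proj(g,[.652,.0635,.277]),proj(g,[.652,.0795,.277]))
```

```text
t 8.65 pos [0.6446 0.0248 0.3211] shift [0.0019 0.0073 0.0311] turn [0.18 0.07 0.03] F [ 0.4  0.4 -0.2] w 0.724
[336.49627052 263.40205893] [336.0555994  194.09658933] [335.85005588 161.77023803]
```

View pics/w10.png

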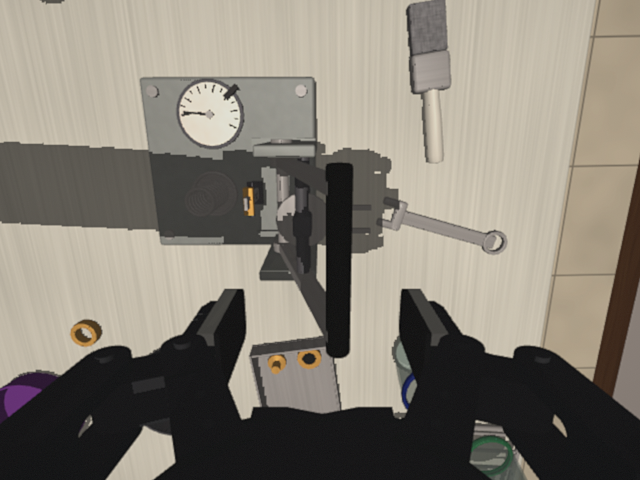

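Call:
{"name": "move_arm", "arguments": {"rows": [{"tx": 0.002, "ty": 0.008, "tz": 0.01, "ax": 0.2, "ay": 0, "az": 0, "jaw": 70}, {"tx": 0, "ty": 0, "tz": 0.025, "ax": 0, "ay": 0, "az": 0, "jaw": 70}, {"tx": 0, "ty": 0, "tz": 0.02, "ax": 0, "ay": 0, "az": 0, "jaw": 70}, {"tx": 0, "ty": 0, "tz": 0.006, "ax": 0, "ay": 0, "az": 0, "jaw": 70}]}}

```text
time: 9.1
tool_pos: [0.6507, 0.0274, 0.2593]
tool_rot: [0.001, 0.712, 0.702, 0.0]
contact_force: [0.5, 0.8, -0.8]
gripper_width: 0.724
```

Run:
```python
from h import *
delta([.6535,.0265,.258],-91)
```

```text
t 9.1 pos [0.6507 0.0274 0.2593] shift [-0.0008  0.0028  0.0013] turn [0.11 0.07 0.24] F [ 0.5  0.8 -0.8] w 0.724
```

Call:
{"name": "move_arm", "arguments": {"rows": [{"tx": -0.001, "ty": 0.003, "tz": 0.002, "ax": 0.1, "ay": 0, "az": 0.2, "jaw": 255}, {"tx": 0, "ty": 0, "tz": 0.0005, "ax": 0, "ay": 0, "az": 0, "jaw": 255}, {"tx": 0, "ty": 0, "tz": 0.0005, "ax": 0, "ay": 0, "az": 0, "jaw": 255}, {"tx": 0, "ty": 0, "tz": 0, "ax": 0, "ay": 0, "az": 0, "jaw": 255}, {"tx": 0, "ty": 0, "tz": 0, "ax": 0, "ay": 0, "az": 0, "jaw": 255}]}}

```text
time: 9.6
tool_pos: [0.6531, 0.0265, 0.2565]
tool_rot: [0.0, 0.713, 0.701, -0.0]
contact_force: [0.7, 0.8, -2.5]
gripper_width: 0.14
```

Run:
```python
from h import *
delta([.6535,.0265,.258],-91)
g=grab('wrist','w11')
```

```text
t 9.6 pos [0.6531 0.0265 0.2565] shift [-0.      0.0004 -0.0015] turn [0.01 0.07 0.09] F [ 0.7  0.8 -2.5] w 0.14
```

View pics/w11.png

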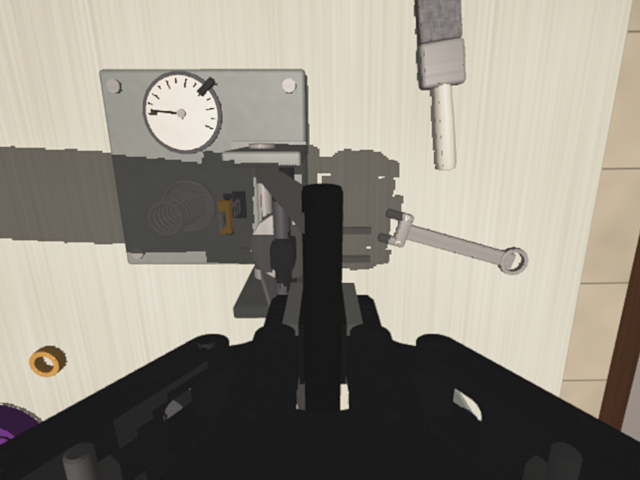

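Call:
{"name": "move_arm", "arguments": {"rows": [{"tx": 0, "ty": -0.012, "tz": -0.003, "ax": 0, "ay": 0, "az": 0, "jaw": 255}, {"tx": 0, "ty": -0.02, "tz": -0.003, "ax": 0, "ay": 0, "az": 0, "jaw": 255}, {"tx": 0, "ty": -0.022, "tz": -0.002, "ax": 0, "ay": 0, "az": 0, "jaw": 255}]}}

```text
time: 9.95
tool_pos: [0.6043, 0.0272, 0.264]
tool_rot: [0.006, 0.713, 0.701, 0.005]
contact_force: [8.8, -0.0, -12.8]
gripper_width: 0.139
```

```bash
cat >> h.py <<'E'
PX,PZ,OFF=.6078,.108,-.0205
def lev(steps=None):
    s=manip.state(); p=s['tool_pos']; a=np.arctan2(PX-p[0],p[2]-OFF-PZ); r=np.hypot(PX-p[0],p[2]-OFF-PZ)
    print('th',round(a+.262,3),'r',round(r,4))
    for da in steps or []:
        X=PX-.175*np.sin(a+da); Z=PZ+OFF+.175*np.cos(a+da); print(da,'->'); delta([X,.0265,Z],-91)
E
python3 - <<'E'
from h import *
lev([.13,.26,.39,.52,.65])
E
```

```text
th 0.282 r 0.1766
0.13 ->
t 9.95 pos [0.6043 0.0272 0.264 ] shift [-0.0011 -0.0227  0.0031] turn [0.93 0.03 0.09] F [  8.8  -0.  -12.8] w 0.139
0.26 ->
t 9.95 pos [0.6043 0.0272 0.264 ] shift [-0.0014 -0.0449  0.0076] turn [0.93 0.03 0.09] F [  8.8  -0.  -12.8] w 0.139
0.39 ->
t 9.95 pos [0.6043 0.0272 0.264 ] shift [-0.0017 -0.0665  0.015 ] turn [0.93 0.03 0.09] F [  8.8  -0.  -12.8] w 0.139
0.52 ->
t 9.95 pos [0.6043 0.0272 0.264 ] shift [-0.0021 -0.0868  0.025 ] turn [0.93 0.03 0.09] F [  8.8  -0.  -12.8] w 0.139
0.65 ->
t 9.95 pos [0.6043 0.0272 0.264 ] shift [-0.0023 -0.1057  0.0377] turn [0.93 0.03 0.09] F [  8.8  -0.  -12.8] w 0.139
```

Call:
{"name": "move_arm", "arguments": {"rows": [{"tx": 0, "ty": -0.022, "tz": 0.003, "ax": 0.5, "ay": 0, "az": 0, "jaw": 255}, {"tx": 0, "ty": -0.022, "tz": 0.0045, "ax": 0.3, "ay": 0, "az": 0, "jaw": 255}, {"tx": 0, "ty": -0.0215, "tz": 0.007, "ax": 0.2, "ay": 0, "az": 0, "jaw": 255}]}}

```text
time: 10.25
tool_pos: [0.5458, 0.028, 0.2547]
tool_rot: [0.011, 0.713, 0.701, 0.01]
contact_force: [2.9, 0.0, 4.0]
gripper_width: 0.141
```

Run:
```python
from h import *
lev([.13,.26,.39,.52,.65])
```

```text
th 0.617 r 0.1783
0.13 ->
t 10.25 pos [0.5458 0.028  0.2547] shift [-0.0018 -0.0199  0.0118] turn [1.68 0.04 0.09] F [2.9 0.  4. ] w 0.141
0.26 ->
t 10.25 pos [0.5458 0.028  0.2547] shift [-0.0021 -0.0397  0.0231] turn [1.68 0.04 0.09] F [2.9 0.  4. ] w 0.141
0.39 ->
t 10.25 pos [0.5458 0.028  0.2547] shift [-0.0023 -0.0577  0.0369] turn [1.68 0.04 0.09] F [2.9 0.  4. ] w 0.141
0.52 ->
t 10.25 pos [0.5458 0.028  0.2547] shift [-0.0026 -0.0739  0.0529] turn [1.68 0.04 0.09] F [2.9 0.  4. ] w 0.141
0.65 ->
t 10.25 pos [0.5458 0.028  0.2547] shift [-0.0028 -0.0878  0.0708] turn [1.68 0.04 0.09] F [2.9 0.  4. ] w 0.141
```

Call:
{"name": "move_arm", "arguments": {"rows": [{"tx": 0, "ty": -0.02, "tz": 0.0095, "ax": 1, "ay": 0, "az": 0, "jaw": 255}, {"tx": 0, "ty": -0.0195, "tz": 0.012, "ax": 1, "ay": 0, "az": 0, "jaw": 255}, {"tx": 0, "ty": -0.018, "tz": 0.0145, "ax": 1, "ay": 0, "az": 0, "jaw": 255}, {"tx": 0, "ty": -0.016, "tz": 0.016, "ax": 1, "ay": 0, "az": 0, "jaw": 255}]}}

```text
time: 10.65
tool_pos: [0.484, 0.0287, 0.2156]
tool_rot: [0.003, 0.713, 0.702, 0.002]
contact_force: [4.0, -0.3, 5.9]
gripper_width: 0.143
```

Run:
```python
from h import *
lev([.13,.26,.39,.52])
```

```text
th 1.03 r 0.1781
0.13 ->
t 10.65 pos [0.484  0.0287 0.2156] shift [-0.0024 -0.0132  0.019 ] turn [0.39 0.08 0.1 ] F [ 4.  -0.3  5.9] w 0.143
0.26 ->
t 10.65 pos [0.484  0.0287 0.2156] shift [-0.0026 -0.0263  0.0376] turn [0.39 0.08 0.1 ] F [ 4.  -0.3  5.9] w 0.143
0.39 ->
t 10.65 pos [0.484  0.0287 0.2156] shift [-0.0027 -0.0369  0.0577] turn [0.39 0.08 0.1 ] F [ 4.  -0.3  5.9] w 0.143
0.52 ->
t 10.65 pos [0.484  0.0287 0.2156] shift [-0.0028 -0.0448  0.079 ] turn [0.39 0.08 0.1 ] F [ 4.  -0.3  5.9] w 0.143
```

Call:
{"name": "move_arm", "arguments": {"rows": [{"tx": 0, "ty": -0.0145, "tz": 0.018, "ax": 0.5, "ay": 0, "az": 0, "jaw": 255}, {"tx": 0, "ty": -0.013, "tz": 0.019, "ax": 0.5, "ay": 0, "az": 0, "jaw": 255}, {"tx": 0, "ty": -0.0105, "tz": 0.019, "ax": 0.5, "ay": 0, "az": 0, "jaw": 255}]}}

```text
time: 10.95
tool_pos: [0.4529, 0.0292, 0.1711]
tool_rot: [0.003, 0.712, 0.702, 0.002]
contact_force: [-4.7, 0.1, 9.2]
gripper_width: 0.136
```

Run:
```python
from h import *
lev([.13,.2,.26])
g=grab('wrist','w12')
```

```text
th 1.338 r 0.176
0.13 ->
t 10.95 pos [0.4529 0.0292 0.1711] shift [-0.0027 -0.0087  0.0211] turn [0.38 0.11 0.12] F [-4.7  0.1  9.2] w 0.136
0.2 ->
t 10.95 pos [0.4529 0.0292 0.1711] shift [-0.0028 -0.0127  0.0327] turn [0.38 0.11 0.12] F [-4.7  0.1  9.2] w 0.136
0.26 ->
t 10.95 pos [0.4529 0.0292 0.1711] shift [-0.0028 -0.0155  0.0428] turn [0.38 0.11 0.12] F [-4.7  0.1  9.2] w 0.136
```

View pics/w12.png

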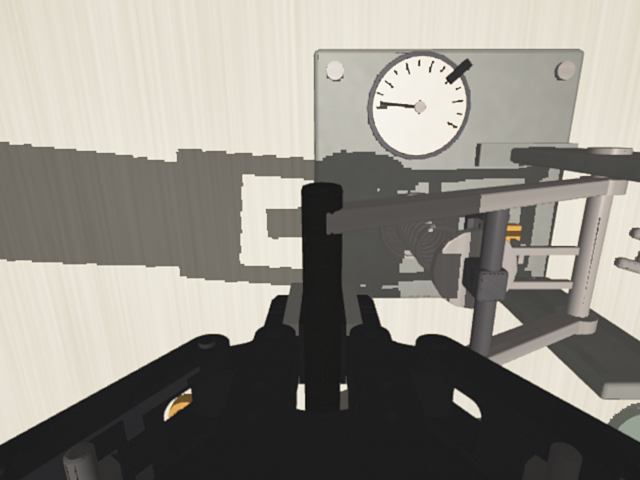

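Call:
{"name": "move_arm", "arguments": {"rows": [{"tx": 0, "ty": -0.007, "tz": 0.018, "ax": 0.5, "ay": 0, "az": 0, "jaw": 255}, {"tx": 0, "ty": -0.005, "tz": 0.018, "ax": 0.5, "ay": 0, "az": 0, "jaw": 255}, {"tx": 0, "ty": -0.002, "tz": 0.008, "ax": 0.2, "ay": 0, "az": 0, "jaw": 255}]}}

```text
time: 11.3
tool_pos: [0.4375, 0.0293, 0.1304]
tool_rot: [-0.005, 0.712, 0.702, -0.006]
contact_force: [-2.2, 1.1, 5.8]
gripper_width: 0.14
```

Run:
```python
from h import *
lev([.05,.1,.2])
g=grab('wrist','w13')
```

```text
th 1.586 r 0.1757
0.05 ->
t 11.3 pos [0.4375 0.0293 0.1304] shift [-0.0028 -0.0011  0.0087] turn [-0.87  0.15  0.16] F [-2.2  1.1  5.8] w 0.14
0.1 ->
t 11.3 pos [0.4375 0.0293 0.1304] shift [-0.0028 -0.0025  0.0174] turn [-0.87  0.15  0.16] F [-2.2  1.1  5.8] w 0.14
0.2 ->
t 11.3 pos [0.4375 0.0293 0.1304] shift [-0.0028 -0.0039  0.0348] turn [-0.87  0.15  0.16] F [-2.2  1.1  5.8] w 0.14
```

View pics/w13.png

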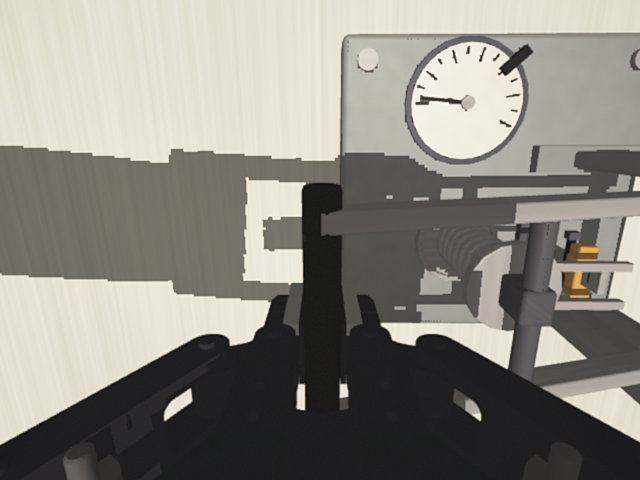

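```bash
cat >> h.py <<'E'
def needle(g,show=False,z=.036,c0=(.5235,.1145)):
    K,R,t=g['intrinsics'],g['R'],g['t']
    # top-down rectification of the dial plane: 0.25 mm/px, 400x400
    M=np.array([[0.00025,0,c0[0]-.05],[0,-0.00025,c0[1]+.05],[0,0,z],[0,0,1]])
    H=K@np.hstack([R,t[:,None]])@M
    im=cv2.warpPerspective(g['color'],H,(400,400),flags=cv2.INTER_LINEAR|cv2.WARP_INVERSE_MAP)
    hsv=cv2.cvtColor(im,cv2.COLOR_RGB2GRAY)
    cs,_=cv2.findContours((hsv>150).astype(np.uint8),cv2.RETR_EXTERNAL,cv2.CHAIN_APPROX_NONE)
    cs=[c for c in cs if 8000<cv2.contourArea(c)<30000 and 100<c.mean((0,1))[0]<300]
    (cx,cy),r=cv2.minEnclosingCircle(max(cs,key=cv2.contourArea))
    y,x=np.mgrid[:400,:400]; rr=np.hypot(x-cx,y-cy)/4
    def ang(lo,hi,th):
        m=(rr>lo)&(rr<hi)&(hsv<th); a=np.arctan2(cy-y[m],x[m]-cx); return (np.pi-a)%(2*np.pi)
    a=ang(9,24,100); n=np.angle(np.exp(1j*a).mean())
    b=ang(r/4-1,r/4+6,45); b=b[(b>1.8)&(b<3)]
    print('needle',round(n,3),'load',round(n/.12,2),'npx',len(a),'index',round(np.median(b),3) if len(b) else None,'centre',cx,cy,'r mm',r/4)
    if show: cv2.imwrite('pics/%s.png'%show,im[:,:,::-1])
E
python3 - <<'E'
from h import *
needle(load('w13'),'n13'); needle(load('w12'))
E
```

```text
needle -1.755 load -14.62 npx 1206 index None centre 199.5 28.5 r mm 50.381385803222656
needle -1.678 load -13.98 npx 453 index None centre 199.5 28.5 r mm 50.381385803222656
```

View pics/n13.png

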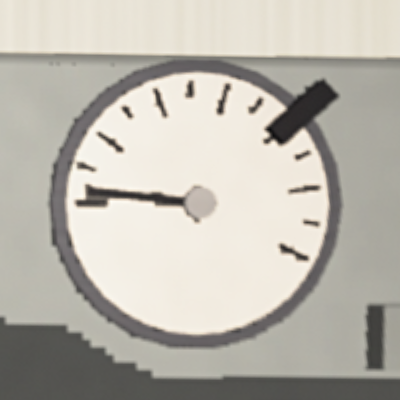

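```bash
sed -i 's/8000<cv2.contourArea(c)<30000 and 100<c.mean((0,1))\[0\]<300/cv2.pointPolygonTest(c,(200.,215.),False)>0/; s/(cx,cy),r=.*/(cx,cy),r=cv2.minEnclosingCircle(max(cs,key=cv2.contourArea)); cx,cy=199.5,202.0/' h.py
sed -i "s/b=ang(r\/4-1,r\/4+6,45)/b=ang(34,44,45)/" h.py
python3 - <<'E'
from h import *
needle(load('w13')); needle(load('w12'),'n12')
E
```

```text
needle 0.188 load 1.57 npx 477 index 2.41 centre 199.5 202.0 r mm 33.09178924560547
needle 0.139 load 1.16 npx 378 index 2.367 centre 199.5 202.0 r mm 33.215423583984375
```

View pics/n12.png

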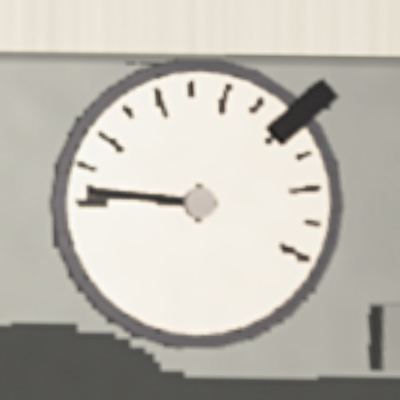

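```bash
sed -i "s/ang(9,24,100)/ang(14,27,90)/" h.py
python3 - <<'E'
from h import *
needle(load('w13')); needle(load('w12'))
E
```

```text
needle 1.066 load 8.88 npx 812 index 2.41 centre 199.5 202.0 r mm 33.09178924560547
needle 0.778 load 6.48 npx 653 index 2.367 centre 199.5 202.0 r mm 33.215423583984375
```

Call:
{"name": "move_arm", "arguments": {"rows": [{"tx": 0, "ty": -0.001, "tz": 0.008, "ax": -0.5, "ay": 0, "az": 0, "jaw": 255}, {"tx": 0, "ty": -0.001, "tz": 0.008, "ax": 0, "ay": 0, "az": 0, "jaw": 255}, {"tx": 0, "ty": -0.001, "tz": 0.006, "ax": 0, "ay": 0, "az": 0, "jaw": 255}]}}

```text
time: 11.65
tool_pos: [0.4342, 0.0294, 0.1118]
tool_rot: [-0.002, 0.712, 0.702, -0.004]
contact_force: [-4.9, 0.7, 8.3]
gripper_width: 0.14
```

Run:
```python
from h import *
lev([.05])
g=grab('wrist','w14'); needle(g,'n14')
```

```text
th 1.694 r 0.1753
0.05 ->
t 11.65 pos [0.4342 0.0294 0.1118] shift [-0.0029 -0.0006  0.0087] turn [-0.47  0.15  0.17] F [-4.9  0.7  8.3] w 0.14
needle 1.246 load 10.38 npx 967 index 2.411 centre 199.5 202.0 r mm 32.99885559082031
```

View pics/w14.png

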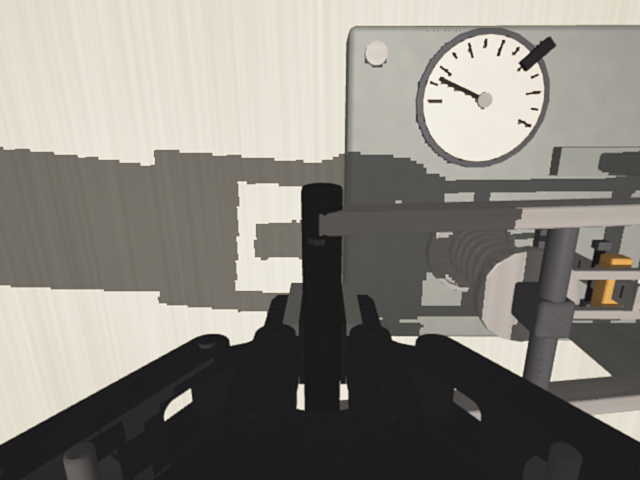

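```bash
sed -i "s/ang(14,27,90)/ang(9,22,80)/" h.py
python3 - <<'E'
from h import *
needle(load('w13')); needle(load('w12')); needle(load('w14'))
E
```

```text
needle 0.099 load 0.82 npx 277 index 2.41 centre 199.5 202.0 r mm 33.09178924560547
needle 0.094 load 0.79 npx 223 index 2.367 centre 199.5 202.0 r mm 33.215423583984375
needle 0.406 load 3.38 npx 364 index 2.411 centre 199.5 202.0 r mm 32.99885559082031
```

View pics/n14.png

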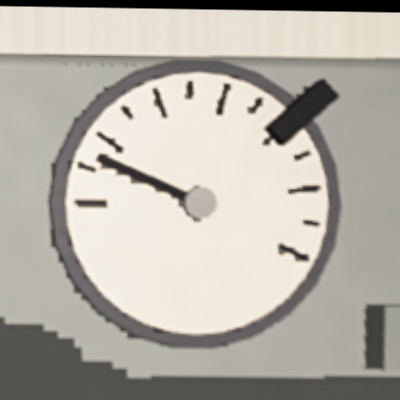

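Call:
{"name": "move_arm", "arguments": {"rows": [{"tx": 0, "ty": -0.001, "tz": 0.008, "ax": -0.4, "ay": 0, "az": 0, "jaw": 255}, {"tx": 0, "ty": 0, "tz": 0.008, "ax": 0, "ay": 0, "az": 0, "jaw": 255}]}}

```text
time: 11.9
tool_pos: [0.4332, 0.0294, 0.0987]
tool_rot: [-0.0, 0.712, 0.702, -0.002]
contact_force: [-12.7, 0.8, 13.7]
gripper_width: 0.142
```

Run:
```python
from h import *
lev([.05])
g=grab('wrist','w15'); needle(g,'n15')
```

```text
th 1.769 r 0.175
0.05 ->
t 11.9 pos [0.4332 0.0294 0.0987] shift [-0.0029 -0.0003  0.0087] turn [-0.17  0.15  0.19] F [-12.7   0.8  13.7] w 0.142
needle 1.217 load 10.14 npx 443 index 2.412 centre 199.5 202.0 r mm 32.95528793334961
```

Call:
{"name": "move_arm", "arguments": {"rows": [{"tx": 0, "ty": 0, "tz": 0.008, "ax": 0, "ay": 0, "az": 0, "jaw": 255}, {"tx": 0, "ty": 0, "tz": 0.004, "ax": 0, "ay": 0, "az": 0, "jaw": 255}]}}

```text
time: 12.15
tool_pos: [0.4327, 0.0294, 0.0893]
tool_rot: [-0.002, 0.712, 0.702, -0.003]
contact_force: [-9.4, -0.0, 12.9]
gripper_width: 0.137
```

Run:
```python
from h import *
lev([.05])
g=grab('wrist','w16'); needle(g,'n16')
```

```text
th 1.823 r 0.1751
0.05 ->
t 12.15 pos [0.4327 0.0294 0.0893] shift [-0.0029  0.0003  0.0088] turn [-0.41  0.15  0.21] F [-9.4 -0.  12.9] w 0.137
needle 1.8 load 15.0 npx 434 index 2.407 centre 199.5 202.0 r mm 32.90035629272461
```

View pics/w16.png

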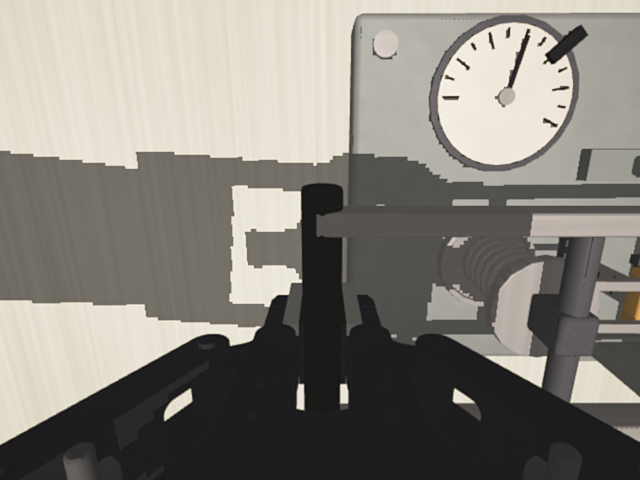

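Call:
{"name": "move_arm", "arguments": {"rows": [{"tx": 0, "ty": 0, "tz": 0.006, "ax": 0, "ay": 0, "az": 0, "jaw": 255}, {"tx": 0, "ty": 0, "tz": 0.002, "ax": 0, "ay": 0, "az": 0, "jaw": 255}]}}

```text
time: 12.4
tool_pos: [0.4326, 0.0294, 0.0851]
tool_rot: [-0.003, 0.712, 0.702, -0.005]
contact_force: [-7.0, 0.2, 9.7]
gripper_width: 0.141
```

Run:
```python
from h import *
lev([.05])
g=grab('wrist','w17'); needle(g,'n17')
```

```text
th 1.846 r 0.1753
0.05 ->
t 12.4 pos [0.4326 0.0294 0.0851] shift [-0.0029  0.0007  0.0087] turn [-0.63  0.16  0.23] F [-7.   0.2  9.7] w 0.141
needle 2.047 load 17.06 npx 399 index 2.395 centre 199.5 202.0 r mm 32.89647674560547
```

Call:
{"name": "move_arm", "arguments": {"rows": [{"tx": 0, "ty": 0, "tz": 0.005, "ax": -0.3, "ay": 0, "az": 0, "jaw": 255}, {"tx": 0, "ty": 0, "tz": 0.003, "ax": 0, "ay": 0, "az": 0, "jaw": 255}]}}

```text
time: 12.65
tool_pos: [0.4327, 0.0294, 0.0812]
tool_rot: [-0.002, 0.712, 0.702, -0.004]
contact_force: [-9.4, 0.7, 11.7]
gripper_width: 0.141
```

Run:
```python
from h import *
lev([.05])
g=grab('wrist','w18'); needle(g,'n18')
```

```text
th 1.869 r 0.1752
0.05 ->
t 12.65 pos [0.4327 0.0294 0.0812] shift [-0.0029  0.0008  0.0087] turn [-0.51  0.16  0.25] F [-9.4  0.7 11.7] w 0.141
needle 2.287 load 19.06 npx 391 index 2.381 centre 199.5 202.0 r mm 32.8570671081543
```

View pics/n18.png

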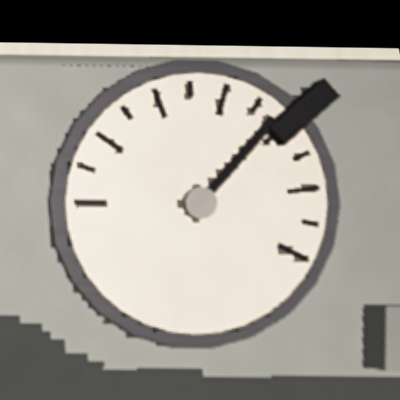

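Call:
{"name": "move_arm", "arguments": {"rows": [{"tx": 0, "ty": 0, "tz": 0.004, "ax": -0.2, "ay": 0, "az": 0, "jaw": 255}]}}

```text
time: 12.8
tool_pos: [0.4328, 0.0294, 0.0794]
tool_rot: [-0.002, 0.712, 0.702, -0.003]
contact_force: [-9.5, 1.0, 13.9]
gripper_width: 0.141
```

Run:
```python
from h import *
lev()
g=grab('wrist','w19'); needle(g,'n19')
```

```text
th 1.879 r 0.1751
needle 2.393 load 19.95 npx 409 index 2.375 centre 199.5 202.0 r mm 32.894989013671875
```

Call:
{"name": "move_arm", "arguments": {"rows": [{"tx": 0, "ty": 0, "tz": 0.002, "ax": 0, "ay": 0, "az": 0, "jaw": 255}]}}

```text
time: 12.95
tool_pos: [0.4328, 0.0294, 0.0792]
tool_rot: [-0.002, 0.712, 0.703, -0.004]
contact_force: [-9.4, 0.1, 12.6]
gripper_width: 0.137
```

Run:
```python
from h import *
lev()
g=grab('wrist','w20'); needle(g,'n20')
```

```text
th 1.88 r 0.1752
needle 2.416 load 20.13 npx 372 index 2.373 centre 199.5 202.0 r mm 32.860267639160156
```

Call:
{"name": "move_arm", "arguments": {"rows": [{"tx": 0, "ty": 0, "tz": 0.0018, "ax": 0, "ay": 0, "az": 0, "jaw": 255}, {"tx": 0, "ty": 0, "tz": 0.0018, "ax": 0, "ay": 0, "az": 0, "jaw": 255}, {"tx": 0, "ty": 0, "tz": 0.0018, "ax": 0, "ay": 0, "az": 0, "jaw": 255}]}}

```text
time: 13.3
tool_pos: [0.4327, 0.0294, 0.08]
tool_rot: [-0.004, 0.712, 0.703, -0.006]
contact_force: [-10.2, 0.5, 13.9]
gripper_width: 0.142
```

Run:
```python
from h import *
lev()
g=grab('wrist','w21'); needle(g,'n21')
```

```text
th 1.876 r 0.1753
needle 2.372 load 19.77 npx 390 index 2.374 centre 199.5 202.0 r mm 32.857940673828125
```

Call:
{"name": "move_arm", "arguments": {"rows": [{"tx": 0, "ty": 0, "tz": 0.0027, "ax": -0.2, "ay": 0, "az": 0, "jaw": 255}, {"tx": 0, "ty": 0, "tz": 0.0022, "ax": 0, "ay": 0, "az": 0, "jaw": 255}, {"tx": 0, "ty": 0, "tz": 0.0022, "ax": 0, "ay": 0, "az": 0, "jaw": 255}, {"tx": 0, "ty": 0, "tz": 0.0022, "ax": 0, "ay": 0, "az": 0, "jaw": 255}]}}

```text
time: 13.75
tool_pos: [0.4326, 0.0294, 0.0793]
tool_rot: [-0.005, 0.711, 0.703, -0.007]
contact_force: [-10.7, 1.2, 13.0]
gripper_width: 0.144
```

Run:
```python
from h import *
lev()
g=grab('wrist','w22'); needle(g,'n22')
```

```text
th 1.88 r 0.1754
needle 2.409 load 20.08 npx 386 index 2.369 centre 199.5 202.0 r mm 32.87392044067383
```

Call:
{"name": "move_arm", "arguments": {"rows": [{"tx": 0, "ty": 0, "tz": 0.002, "ax": -0.2, "ay": 0, "az": 0, "jaw": 255}, {"tx": 0, "ty": 0, "tz": 0.002, "ax": 0, "ay": 0, "az": 0, "jaw": 255}, {"tx": 0, "ty": 0, "tz": 0.002, "ax": 0, "ay": 0, "az": 0, "jaw": 255}, {"tx": 0, "ty": 0, "tz": 0.002, "ax": 0, "ay": 0, "az": 0, "jaw": 255}]}}

```text
time: 14.2
tool_pos: [0.4325, 0.0294, 0.0798]
tool_rot: [-0.007, 0.711, 0.703, -0.009]
contact_force: [-10.3, 1.0, 13.8]
gripper_width: 0.139
```

Run:
```python
from h import *
lev()
g=grab('wrist','w23'); needle(g,'n23')
```

```text
th 1.877 r 0.1754
needle 2.381 load 19.84 npx 406 index 2.371 centre 199.5 202.0 r mm 32.87579345703125
```

View pics/n23.png

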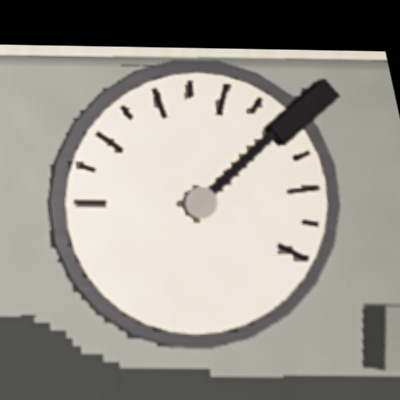

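Call:
{"name": "move_arm", "arguments": {"rows": [{"tx": 0, "ty": 0, "tz": 0.0026, "ax": -0.2, "ay": 0, "az": 0, "jaw": 255}, {"tx": 0, "ty": 0, "tz": 0.002, "ax": -0.1, "ay": 0, "az": 0, "jaw": 255}, {"tx": 0, "ty": 0, "tz": 0.002, "ax": -0.1, "ay": 0, "az": 0, "jaw": 255}]}}

```text
time: 14.55
tool_pos: [0.4326, 0.0294, 0.0796]
tool_rot: [-0.006, 0.711, 0.703, -0.008]
contact_force: [-10.2, 0.8, 12.2]
gripper_width: 0.142
```

Run:
```python
from h import *
lev([-.2,-.4,-.6])
g=grab('wrist','w24'); needle(g,'n24'); g=grab('scene','s24')
cv2.imwrite('pics/s24c.png',cv2.resize(g['color'][210:360,220:420,::-1],(800,600),interpolation=cv2.INTER_CUBIC))
```

```text
th 1.878 r 0.1754
-0.2 ->
t 14.55 pos [0.4326 0.0294 0.0796] shift [-0.003   0.0016 -0.0349] turn [-1.15  0.19  0.33] F [-10.2   0.8  12.2] w 0.142
-0.4 ->
t 14.55 pos [0.4326 0.0294 0.0796] shift [-0.003   0.0098 -0.0689] turn [-1.15  0.19  0.33] F [-10.2   0.8  12.2] w 0.142
-0.6 ->
t 14.55 pos [0.4326 0.0294 0.0796] shift [-0.0029  0.0245 -0.1006] turn [-1.15  0.19  0.33] F [-10.2   0.8  12.2] w 0.142
needle 2.389 load 19.91 npx 402 index 2.371 centre 199.5 202.0 r mm 32.852081298828125
```

View pics/s24c.png

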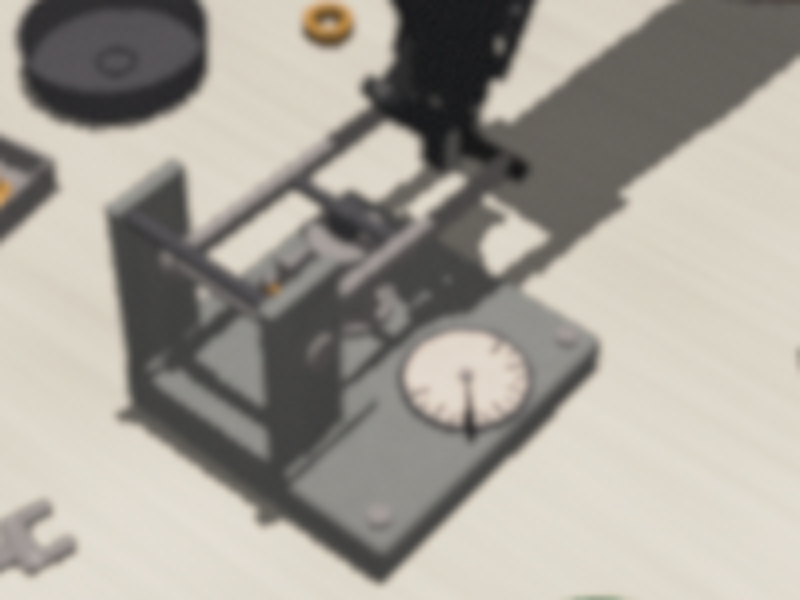

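Call:
{"name": "move_arm", "arguments": {"rows": [{"tx": 0, "ty": 0.0005, "tz": -0.015, "ax": -0.5, "ay": 0, "az": 0, "jaw": 255}, {"tx": 0, "ty": 0.002, "tz": -0.02, "ax": -0.5, "ay": 0, "az": 0, "jaw": 255}, {"tx": 0, "ty": 0.004, "tz": -0.021, "ax": -0.3, "ay": 0, "az": 0, "jaw": 255}, {"tx": 0, "ty": 0.0065, "tz": -0.021, "ax": -0.3, "ay": 0, "az": 0, "jaw": 255}]}}

```text
time: 15.05
tool_pos: [0.4467, 0.0292, 0.1583]
tool_rot: [0.004, 0.711, 0.703, 0.002]
contact_force: [9.4, -0.5, -5.4]
gripper_width: 0.136
```

Run:
```python
from h import *
lev([-.13,-.26,-.39,-.52,-.65])
```

```text
th 1.419 r 0.176
-0.13 ->
t 15.05 pos [0.4467 0.0292 0.1583] shift [-0.0027  0.0116 -0.0197] turn [0.47 0.2  0.3 ] F [ 9.4 -0.5 -5.4] w 0.136
-0.26 ->
t 15.05 pos [0.4467 0.0292 0.1583] shift [-0.0026  0.0248 -0.0382] turn [0.47 0.2  0.3 ] F [ 9.4 -0.5 -5.4] w 0.136
-0.39 ->
t 15.05 pos [0.4467 0.0292 0.1583] shift [-0.0024  0.0402 -0.0549] turn [0.47 0.2  0.3 ] F [ 9.4 -0.5 -5.4] w 0.136
-0.52 ->
t 15.05 pos [0.4467 0.0292 0.1583] shift [-0.0023  0.0577 -0.0694] turn [0.47 0.2  0.3 ] F [ 9.4 -0.5 -5.4] w 0.136
-0.65 ->
t 15.05 pos [0.4467 0.0292 0.1583] shift [-0.0021  0.0769 -0.0815] turn [0.47 0.2  0.3 ] F [ 9.4 -0.5 -5.4] w 0.136
```

Call:
{"name": "move_arm", "arguments": {"rows": [{"tx": 0, "ty": 0.0115, "tz": -0.0195, "ax": 0, "ay": 0, "az": 0, "jaw": 255}, {"tx": 0, "ty": 0.0132, "tz": -0.0185, "ax": -0.3, "ay": 0, "az": 0, "jaw": 255}, {"tx": 0, "ty": 0.0154, "tz": -0.0165, "ax": -0.3, "ay": 0, "az": 0, "jaw": 255}, {"tx": 0, "ty": 0.0175, "tz": -0.0145, "ax": -0.3, "ay": 0, "az": 0, "jaw": 255}]}}

```text
time: 15.45
tool_pos: [0.4995, 0.0285, 0.2307]
tool_rot: [0.004, 0.711, 0.703, 0.001]
contact_force: [-0.5, -0.8, -1.8]
gripper_width: 0.139
```

Run:
```python
from h import *
lev([-.13,-.26,-.39,-.52,-.65,-.78])
```

```text
th 0.91 r 0.1795
-0.13 ->
t 15.45 pos [0.4995 0.0285 0.2307] shift [-0.0017  0.0218 -0.0088] turn [0.39 0.28 0.29] F [-0.5 -0.8 -1.8] w 0.139
-0.26 ->
t 15.45 pos [0.4995 0.0285 0.2307] shift [-0.0015  0.0423 -0.0186] turn [0.39 0.28 0.29] F [-0.5 -0.8 -1.8] w 0.139
-0.39 ->
t 15.45 pos [0.4995 0.0285 0.2307] shift [-0.0013  0.0639 -0.0256] turn [0.39 0.28 0.29] F [-0.5 -0.8 -1.8] w 0.139
-0.52 ->
t 15.45 pos [0.4995 0.0285 0.2307] shift [-0.001   0.0862 -0.0298] turn [0.39 0.28 0.29] F [-0.5 -0.8 -1.8] w 0.139
-0.65 ->
t 15.45 pos [0.4995 0.0285 0.2307] shift [-0.0008  0.1089 -0.0311] turn [0.39 0.28 0.29] F [-0.5 -0.8 -1.8] w 0.139
-0.78 ->
t 15.45 pos [0.4995 0.0285 0.2307] shift [-0.0005  0.1316 -0.0294] turn [0.39 0.28 0.29] F [-0.5 -0.8 -1.8] w 0.139
```

Call:
{"name": "move_arm", "arguments": {"rows": [{"tx": 0, "ty": 0.0205, "tz": -0.0105, "ax": 0, "ay": 0, "az": 0, "jaw": 255}, {"tx": 0, "ty": 0.0208, "tz": -0.009, "ax": 0, "ay": 0, "az": 0, "jaw": 255}, {"tx": 0, "ty": 0.0216, "tz": -0.0065, "ax": 0, "ay": 0, "az": 0, "jaw": 255}, {"tx": 0, "ty": 0.0223, "tz": -0.004, "ax": 0, "ay": 0, "az": 0, "jaw": 255}]}}

```text
time: 15.85
tool_pos: [0.5864, 0.0273, 0.2693]
tool_rot: [0.004, 0.712, 0.703, -0.001]
contact_force: [-2.1, -0.3, -0.2]
gripper_width: 0.137
```

Run:
```python
from h import *
lev([-.13,-.26,-.35])
```

```text
th 0.379 r 0.1831
-0.13 ->
t 15.85 pos [0.5864 0.0273 0.2693] shift [-0.0005  0.0236  0.0069] turn [0.24 0.34 0.27] F [-2.1 -0.3 -0.2] w 0.137
-0.26 ->
t 15.85 pos [0.5864 0.0273 0.2693] shift [-0.0002  0.0463  0.0088] turn [0.24 0.34 0.27] F [-2.1 -0.3 -0.2] w 0.137
-0.35 ->
t 15.85 pos [0.5864 0.0273 0.2693] shift [0.     0.0617 0.0118] turn [0.24 0.34 0.27] F [-2.1 -0.3 -0.2] w 0.137
```

Call:
{"name": "move_arm", "arguments": {"rows": [{"tx": 0, "ty": 0.0225, "tz": 0.001, "ax": 0, "ay": 0, "az": 0, "jaw": 255}, {"tx": 0, "ty": 0.0225, "tz": 0.003, "ax": 0, "ay": 0, "az": 0, "jaw": 255}, {"tx": 0, "ty": 0.016, "tz": 0.003, "ax": 0, "ay": 0, "az": 0, "jaw": 255}, {"tx": 0, "ty": 0.002, "tz": 0.001, "ax": 0, "ay": 0, "az": 0, "jaw": 255}]}}

```text
time: 16.25
tool_pos: [0.6536, 0.0264, 0.2662]
tool_rot: [0.003, 0.712, 0.703, -0.001]
contact_force: [-8.7, 0.9, 5.8]
gripper_width: 0.134
```

Run:
```python
from h import *
lev([-.05])
```

```text
th 0.011 r 0.1844
-0.05 ->
t 16.25 pos [0.6536 0.0264 0.2662] shift [0.0002 0.006  0.0115] turn [0.16 0.32 0.26] F [-8.7  0.9  5.8] w 0.134
```

Call:
{"name": "move_arm", "arguments": {"rows": [{"tx": 0, "ty": 0, "tz": 0, "ax": 0, "ay": 0, "az": 0, "jaw": 70}, {"tx": 0, "ty": 0, "tz": 0, "ax": 0, "ay": 0, "az": 0, "jaw": 70}, {"tx": 0, "ty": 0, "tz": 0, "ax": 0, "ay": 0, "az": 0, "jaw": 70}, {"tx": 0, "ty": 0, "tz": -0.02, "ax": 0, "ay": 0, "az": 0, "jaw": 70}, {"tx": 0, "ty": 0, "tz": -0.03, "ax": 0, "ay": 0, "az": 0, "jaw": 70}, {"tx": 0, "ty": 0, "tz": -0.03, "ax": 0, "ay": 0, "az": 0, "jaw": 70}, {"tx": 0, "ty": -0.015, "tz": 0, "ax": 0, "ay": 0, "az": 0, "jaw": 90}, {"tx": 0, "ty": -0.03, "tz": 0, "ax": 0, "ay": 0, "az": 0, "jaw": 90}, {"tx": 0, "ty": -0.035, "tz": 0, "ax": 0, "ay": 0, "az": 0, "jaw": 90}, {"tx": 0, "ty": -0.035, "tz": 0, "ax": 0, "ay": 0, "az": 0, "jaw": 90}, {"tx": 0, "ty": -0.02, "tz": 0, "ax": 0, "ay": 0, "az": 0, "jaw": 90}]}}

```text
time: 17.35
tool_pos: [0.5143, 0.0283, 0.3484]
tool_rot: [0.005, 0.712, 0.702, 0.001]
contact_force: [0.6, -0.3, 0.0]
gripper_width: 0.648
```

Run:
```python
from h import *
delta([.522,.028,.3],-91)
g=grab('wrist','w25'); needle(g); g=grab('scene','s25')
cv2.imwrite('pics/s25c.png',cv2.resize(g['color'][210:360,220:420,::-1],(800,600),interpolation=cv2.INTER_CUBIC))
```

```text
t 17.35 pos [0.5143 0.0283 0.3484] shift [0.0001 0.0073 0.0484] turn [0.45 0.35 0.23] F [ 0.6 -0.3  0. ] w 0.648
needle 0.114 load 0.95 npx 56 index None centre 199.5 202.0 r mm 33.31917953491211
```

View pics/w25.png

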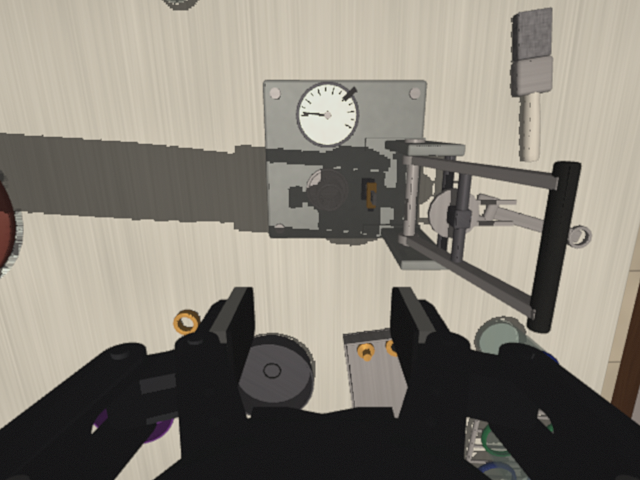

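View pics/s25c.png

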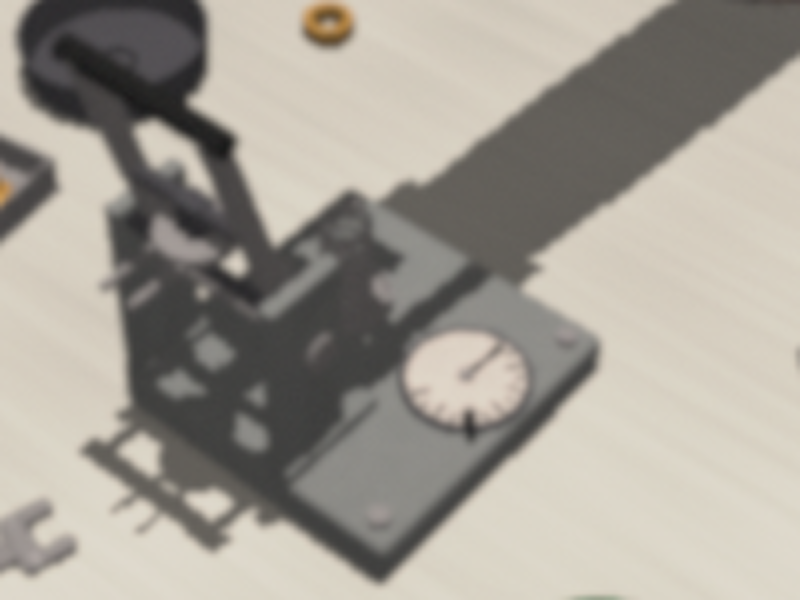

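Call:
{"name": "move_arm", "arguments": {"rows": [{"tx": 0, "ty": 0, "tz": 0, "ax": 0.4, "ay": 0.3, "az": -8.3, "jaw": 90}, {"tx": 0, "ty": 0, "tz": 0, "ax": 0, "ay": 0, "az": -8.3, "jaw": 90}, {"tx": 0, "ty": 0, "tz": 0, "ax": 0, "ay": 0, "az": -8.3, "jaw": 90}, {"tx": 0, "ty": 0, "tz": 0, "ax": 0, "ay": 0, "az": -8.3, "jaw": 90}, {"tx": 0, "ty": 0, "tz": 0, "ax": 0, "ay": 0, "az": -8.3, "jaw": 90}, {"tx": 0, "ty": 0, "tz": 0, "ax": 0, "ay": 0, "az": -8.3, "jaw": 90}, {"tx": 0, "ty": 0, "tz": 0, "ax": 0, "ay": 0, "az": -8.3, "jaw": 90}, {"tx": 0, "ty": 0, "tz": 0, "ax": 0, "ay": 0, "az": -8.3, "jaw": 90}, {"tx": 0, "ty": 0, "tz": 0, "ax": 0, "ay": 0, "az": -8.3, "jaw": 90}, {"tx": 0, "ty": 0, "tz": 0, "ax": 0, "ay": 0, "az": -8.3, "jaw": 90}, {"tx": 0, "ty": 0, "tz": 0, "ax": 0, "ay": 0, "az": -8.3, "jaw": 90}]}}

```text
time: 18.55
tool_pos: [0.5217, 0.0275, 0.3482]
tool_rot: [0.005, -0.033, 0.999, -0.001]
contact_force: [-0.2, 0.1, -0.1]
gripper_width: 0.646
```

Run:
```python
from h import *
delta([.45,.028,.2],0)
```

```text
t 18.55 pos [0.5217 0.0275 0.3482] shift [0.0729 0.0055 0.1475] turn [-0.12  0.56  3.74] F [-0.2  0.1 -0.1] w 0.646
```

Run:
```python
from h import *
for f,b in(('w9',None),('w25',None),('w10',None)):
    g=load(f); 
    hsv=cv2.cvtColor(g['color'],cv2.COLOR_RGB2HSV); m=((hsv[...,0]>10)&(hsv[...,0]<25)&(hsv[...,1]>130)).astype(np.uint8)
    n,l,s,c=cv2.connectedComponentsWithStats(m)
    print(f,[ (s[i].tolist(),c[i].round(1)) for i in range(1,n) if s[i][4]>30])
    for z in(.0725,.0825,.095): print(z,[proj(g,[.562,.0275+d,z]).round(1) for d in(-.014,.014)])
a=load('w25')['color'][160:230,330:420,::-1]
cv2.imwrite('pics/w25c.png',cv2.resize(cv2.convertScaleAbs(a,alpha=1.8),(720,560),interpolation=cv2.INTER_CUBIC))
```

```text
w9 [([351, 212, 21, 27, 175], array([360.9, 224.1])), ([91, 228, 32, 27, 517], array([106.2, 240.6])), ([567, 277, 73, 92, 1292], array([606.2, 324.6])), ([259, 352, 18, 19, 241], array([267.3, 360.2])), ([287, 362, 24, 19, 222], array([297.8, 371.2])), ([475, 434, 36, 39, 460], array([493.5, 453.1]))]
0.0725 [array([346.3, 228.5]), array([359.9, 206.5])]
0.0825 [array([347. , 230.9]), array([360.9, 208.4])]
0.095 [array([347.8, 234.1]), array([362.3, 210.9])]
w25 [([367, 183, 9, 25, 136], array([370. , 193.3])), ([612, 289, 28, 128, 1604], array([629.3, 366.4])), ([174, 311, 26, 25, 364], array([186.2, 322.2])), ([386, 341, 12, 15, 102], array([390.3, 348.1])), ([357, 344, 17, 17, 215], array([365.5, 351. ]))]
0.0725 [array([362.4, 206. ]), array([362.9, 181.3])]
0.0825 [array([363.4, 207.7]), array([363.9, 182.5])]
0.095 [array([364.8, 210.1]), array([365.3, 184.2])]
w10 [([594, 165, 46, 231, 3536], array([620.8, 297.7])), ([243, 187, 11, 29, 197], array([249.2, 199.9])), ([71, 321, 30, 25, 481], array([ 85.2, 332.8])), ([298, 350, 23, 19, 243], array([309.1, 358.7])), ([268, 355, 18, 19, 248], array([276.4, 362.9]))]
0.0725 [array([244.2, 210.9]), array([242.3, 184.7])]
0.0825 [array([242.4, 212.9]), array([240.3, 186. ])]
0.095 [array([239.9, 215.5]), array([237.7, 187.8])]
```

View pics/w25c.png

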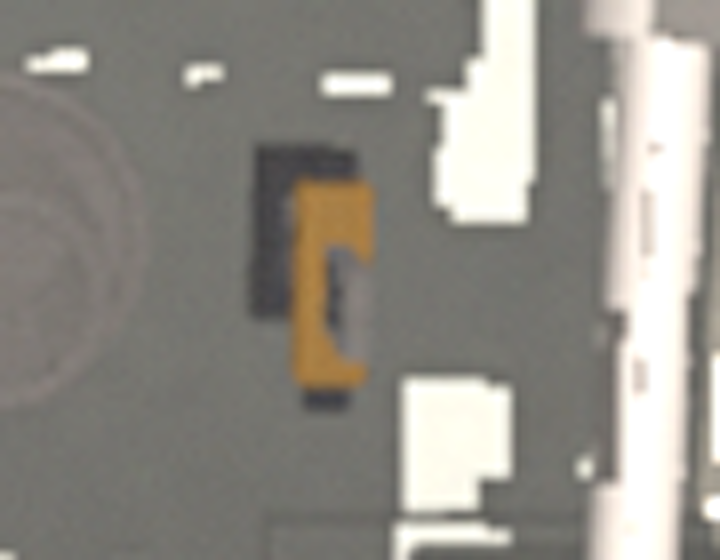

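Call:
{"name": "move_arm", "arguments": {"rows": [{"tx": 0, "ty": 0, "tz": 0.02, "ax": 0, "ay": 0.5, "az": 3.7, "jaw": 90}, {"tx": 0, "ty": 0, "tz": 0.04, "ax": 0, "ay": 0, "az": 0, "jaw": 90}, {"tx": 0, "ty": 0, "tz": 0.045, "ax": 0, "ay": 0, "az": 0, "jaw": 90}, {"tx": 0, "ty": 0, "tz": 0.045, "ax": 0, "ay": 0, "az": 0, "jaw": 90}, {"tx": 0, "ty": 0, "tz": 0.03, "ax": 0, "ay": 0, "az": 0, "jaw": 90}, {"tx": 0, "ty": 0, "tz": 0.005, "ax": 0, "ay": 0, "az": 0, "jaw": 90}]}}

```text
time: 19.15
tool_pos: [0.5295, 0.0264, 0.1605]
tool_rot: [0.007, -0.0, 1.0, -0.001]
contact_force: [-0.2, 0.8, -0.2]
gripper_width: 0.648
```

Run:
```python
from h import *
delta([.522,.028,.1],0)
g=grab('wrist','w26')
print(proj(g,[.522,.028,.1]),proj(g,[.507,.028,.04]))
```

```text
t 19.15 pos [0.5295 0.0264 0.1605] shift [0.0083 0.0018 0.0604] turn [-0.17  0.76  0.04] F [-0.2  0.8 -0.2] w 0.648
[324.53583768 243.01258835] [324.30082708 197.40828047]
```

View pics/w26.png

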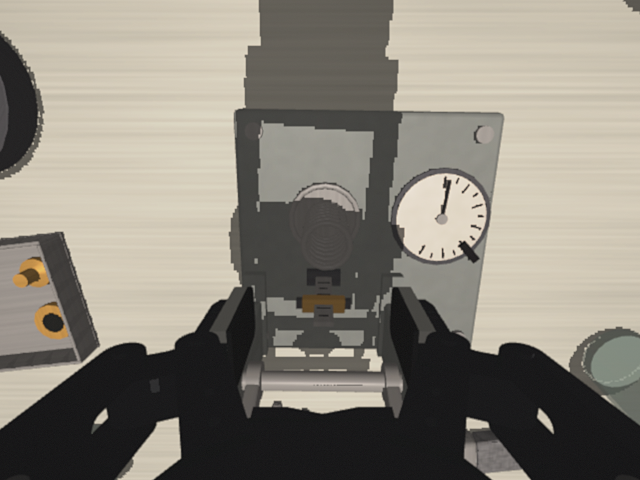

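Run:
```python
from h import *
a=load('w26')['color'][255:335,275:375,::-1]
cv2.imwrite('pics/w26c.png',cv2.resize(cv2.convertScaleAbs(a,alpha=1.8),(800,640),interpolation=cv2.INTER_CUBIC)[:600])
g=load('w26')
for x in(.566,.574):
  for z in(.0725,.0775,.0825,.105): print(x,z,[proj(g,[x,.0275+d,z]).round(1) for d in(-.014,.014)])
```

```text
0.566 0.0725 [array([302.6, 293.1]), array([344.3, 293.2])]
0.566 0.0775 [array([302.2, 296.4]), array([344.7, 296.5])]
0.566 0.0825 [array([301.8, 299.8]), array([345.1, 299.9])]
0.566 0.105 [array([299.7, 316.9]), array([347.3, 317. ])]
0.574 0.0725 [array([302.8, 304. ]), array([344.1, 304. ])]
0.574 0.0775 [array([302.4, 307.4]), array([344.5, 307.5])]
0.574 0.0825 [array([302., 311.]), array([344.9, 311.1])]
0.574 0.105 [array([299.9, 328.9]), array([347., 329.])]
```

View pics/w26c.png

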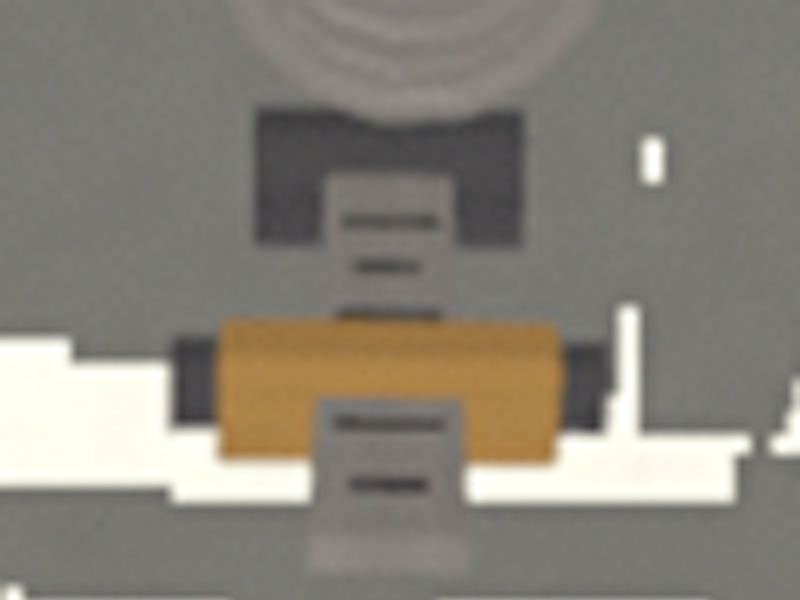

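Call:
{"name": "move_arm", "arguments": {"rows": [{"tx": 0.008, "ty": 0.002, "tz": 0.005, "ax": -0.2, "ay": 0.8, "az": 0, "jaw": 90}, {"tx": 0, "ty": 0, "tz": 0.03, "ax": 0, "ay": 0, "az": 0, "jaw": 90}, {"tx": 0, "ty": 0, "tz": 0.03, "ax": 0, "ay": 0, "az": 0, "jaw": 90}]}}

```text
time: 19.5
tool_pos: [0.5298, 0.028, 0.1058]
tool_rot: [0.009, -0.0, 1.0, -0.0]
contact_force: [0.0, 0.3, -0.4]
gripper_width: 0.647
```

Run:
```python
from h import *
delta([.522,.028,.046],0)
g=grab('wrist','w27')
print(proj(g,[.522,.028,.1]),proj(g,[.507,.028,.04]))
```

```text
t 19.5 pos [0.5298 0.028  0.1058] shift [0.0089 0.0001 0.0596] turn [-0.04  1.06  0.04] F [ 0.   0.3 -0.4] w 0.647
[321.26254671 280.88775923] [321.5541278 214.0895468]
```

View pics/w27.png

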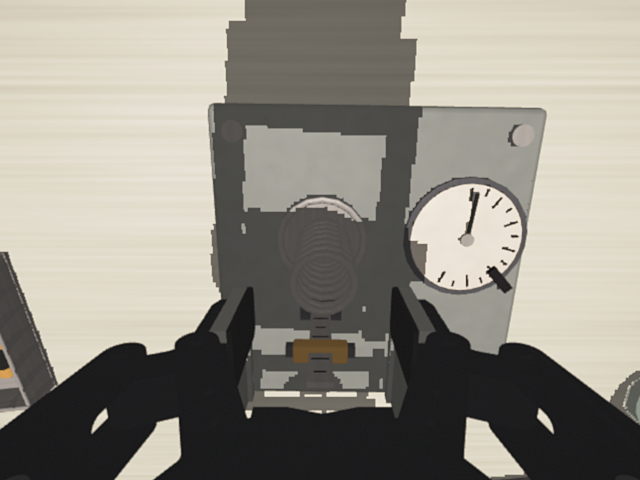

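Call:
{"name": "move_arm", "arguments": {"rows": [{"tx": 0.009, "ty": 0.001, "tz": 0.002, "ax": 0, "ay": 1.1, "az": 0, "jaw": 90}, {"tx": 0.003, "ty": 0, "tz": 0.022, "ax": 0, "ay": 0.4, "az": 0, "jaw": 90}, {"tx": 0.001, "ty": 0, "tz": 0.02, "ax": 0, "ay": 0.4, "az": 0, "jaw": 90}]}}

```text
time: 19.85
tool_pos: [0.5174, 0.0291, 0.0637]
tool_rot: [-0.007, -0.0, 1.0, -0.0]
contact_force: [0.5, 1.2, 0.1]
gripper_width: 0.645
```

Run:
```python
from h import *
delta([.522,.029,.046],0)
```

```text
t 19.85 pos [0.5174 0.0291 0.0637] shift [-0.0048 -0.      0.0177] turn [-0.05 -0.76  0.04] F [0.5 1.2 0.1] w 0.645
```

Call:
{"name": "move_arm", "arguments": {"rows": [{"tx": -0.004, "ty": 0, "tz": 0.006, "ax": 0, "ay": -0.8, "az": 0, "jaw": 90}, {"tx": -0.001, "ty": 0, "tz": 0.009, "ax": 0, "ay": 0, "az": 0, "jaw": 90}]}}

```text
time: 20.05
tool_pos: [0.5236, 0.0291, 0.0494]
tool_rot: [0.002, -0.0, 1.0, -0.001]
contact_force: [0.6, -0.1, -0.8]
gripper_width: 0.644
```

Run:
```python
from h import *
delta([.522,.029,.046],0)
```

```text
t 20.05 pos [0.5236 0.0291 0.0494] shift [ 0.0016 -0.0001  0.0034] turn [-0.06  0.19  0.04] F [ 0.6 -0.1 -0.8] w 0.644
```

Call:
{"name": "move_arm", "arguments": {"rows": [{"tx": 0.0015, "ty": 0, "tz": 0.004, "ax": 0, "ay": 0.2, "az": 0, "jaw": 90}, {"tx": 0, "ty": 0, "tz": 0.001, "ax": 0, "ay": 0, "az": 0, "jaw": 255}, {"tx": 0, "ty": 0, "tz": 0.001, "ax": 0, "ay": 0, "az": 0, "jaw": 255}]}}

```text
time: 20.35
tool_pos: [0.5227, 0.029, 0.0436]
tool_rot: [-0.0, -0.0, 1.0, -0.001]
contact_force: [-1.4, 0.2, 2.2]
gripper_width: 0.337
```

Call:
{"name": "move_arm", "arguments": {"rows": [{"tx": 0, "ty": 0, "tz": 0, "ax": 0, "ay": 0, "az": 0, "jaw": 255}]}}

```text
time: 20.45
tool_pos: [0.5229, 0.029, 0.0441]
tool_rot: [0.0, -0.0, 1.0, -0.001]
contact_force: [-1.0, 0.0, 1.0]
gripper_width: 0.333
```

Call:
{"name": "move_arm", "arguments": {"rows": [{"tx": 0, "ty": 0, "tz": 0, "ax": 0, "ay": 0, "az": 0, "jaw": 255}, {"tx": 0, "ty": 0, "tz": 0, "ax": 0, "ay": 0, "az": 0, "jaw": 255}]}}

```text
time: 20.65
tool_pos: [0.5231, 0.029, 0.0445]
tool_rot: [0.0, -0.0, 1.0, -0.001]
contact_force: [0.0, -0.1, -0.5]
gripper_width: 0.333
```

Run:
```python
from h import *
delta([.522,.029,.046],0)
g=grab('wrist','w28')
```

```text
t 20.65 pos [0.5231 0.029  0.0445] shift [ 0.0011  0.     -0.0015] turn [-0.07  0.05  0.05] F [ 0.  -0.1 -0.5] w 0.333
```

View pics/w28.png

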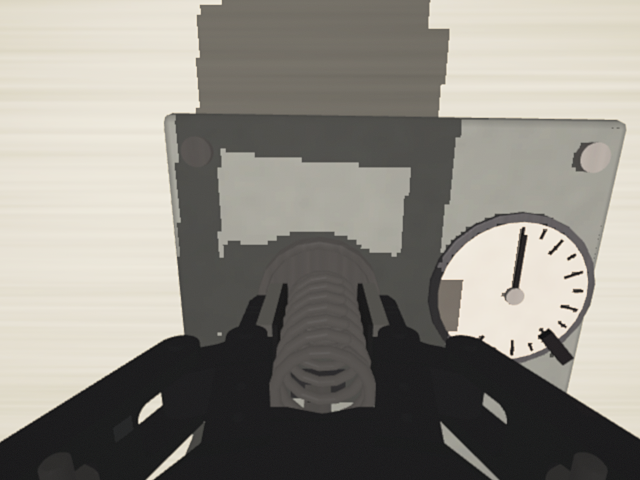

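Call:
{"name": "move_arm", "arguments": {"rows": [{"tx": 0, "ty": 0, "tz": -0.02, "ax": 0, "ay": 0, "az": 0, "jaw": 255}, {"tx": 0, "ty": 0, "tz": -0.04, "ax": 0, "ay": 0, "az": 0, "jaw": 255}, {"tx": 0, "ty": 0, "tz": -0.04, "ax": 0, "ay": 0, "az": 0, "jaw": 255}, {"tx": 0, "ty": -0.015, "tz": -0.01, "ax": 0, "ay": 0, "az": 0, "jaw": 255}, {"tx": 0, "ty": -0.035, "tz": 0, "ax": 0, "ay": 0, "az": 0, "jaw": 255}, {"tx": 0, "ty": -0.04, "tz": 0, "ax": 0, "ay": 0, "az": 0, "jaw": 255}, {"tx": 0, "ty": -0.04, "tz": 0, "ax": 0, "ay": 0, "az": 0, "jaw": 255}, {"tx": -0.005, "ty": -0.04, "tz": 0, "ax": 0, "ay": 0, "az": 0, "jaw": 255}, {"tx": -0.02, "ty": -0.04, "tz": 0, "ax": 0, "ay": 0, "az": 0, "jaw": 255}, {"tx": -0.02, "ty": -0.035, "tz": 0, "ax": 0, "ay": 0, "az": 0, "jaw": 255}, {"tx": -0.02, "ty": -0.02, "tz": 0, "ax": 0, "ay": 0, "az": 0, "jaw": 255}, {"tx": -0.01, "ty": -0.01, "tz": 0, "ax": 0, "ay": 0, "az": 0, "jaw": 255}]}}

```text
time: 21.9
tool_pos: [0.5944, -0.2589, 0.1496]
tool_rot: [-0.004, -0.001, 1.0, -0.0]
contact_force: [0.1, 0.1, -0.7]
gripper_width: 0.33
```

Run:
```python
from h import *
delta([.608,-.289,.1],0)
g=grab('wrist','w29')
print(proj(g,[.608,-.289,.003]))
```

```text
t 21.9 pos [ 0.5944 -0.2589  0.1496] shift [-0.014  -0.0301  0.0495] turn [-0.   -0.47  0.12] F [ 0.1  0.1 -0.7] w 0.33
[284.20660065 239.65714934]
```

View pics/w29.png

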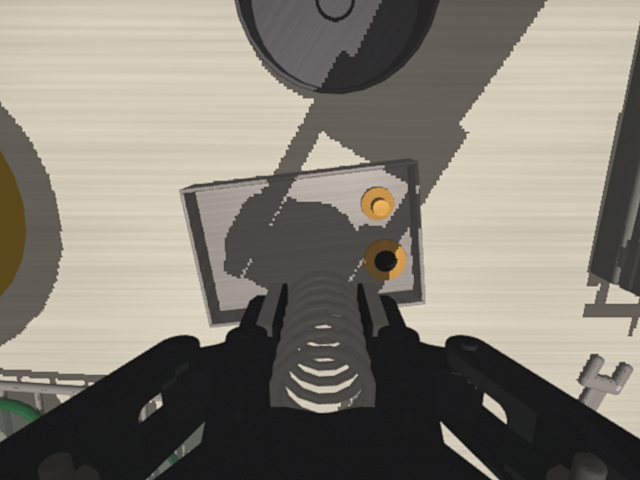

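Run:
```python
from h import *
g=load('w29')
P=np.array([onz(g,*p,.028) for p in((183,190),(414,162),(424,301),(210,326))]); print(P.round(4)); print(P.mean(0))
y=(P[1]-P[0]+P[2]-P[3]); y/=np.linalg.norm(y); print(y, P.mean(0)-.025*y)
```

```text
[[ 0.5645 -0.3574  0.028 ]
 [ 0.5445 -0.1946  0.028 ]
 [ 0.6498 -0.1798  0.028 ]
 [ 0.6716 -0.3464  0.028 ]]
[ 0.60760007 -0.26956474  0.028     ]
[-0.12579132  0.99205672  0.        ] [ 0.61074485 -0.29436616  0.028     ]
```

Call:
{"name": "move_arm", "arguments": {"rows": [{"tx": -0.013, "ty": -0.028, "tz": 0, "ax": 0, "ay": -0.4, "az": 0, "jaw": 255}, {"tx": -0.002, "ty": -0.006, "tz": 0.025, "ax": 0, "ay": 0, "az": 0, "jaw": 255}, {"tx": 0, "ty": 0, "tz": 0.035, "ax": 0, "ay": 0, "az": 0, "jaw": 255}, {"tx": 0, "ty": 0, "tz": 0.03, "ax": 0, "ay": 0, "az": 0, "jaw": 255}, {"tx": 0, "ty": 0, "tz": 0.01, "ax": 0, "ay": 0, "az": 0, "jaw": 255}]}}

```text
time: 22.45
tool_pos: [0.6082, -0.2977, 0.0439]
tool_rot: [-0.001, 0.0, 1.0, -0.0]
contact_force: [-0.9, 0.6, -0.6]
gripper_width: 0.331
```

Run:
```python
from h import *
delta([.6095,-.293,.01],0)
g=grab('wrist','w30')
```

```text
t 22.45 pos [ 0.6082 -0.2977  0.0439] shift [-0.0013  0.0048  0.0339] turn [-0.05 -0.09 -0.02] F [-0.9  0.6 -0.6] w 0.331
```

View pics/w30.png

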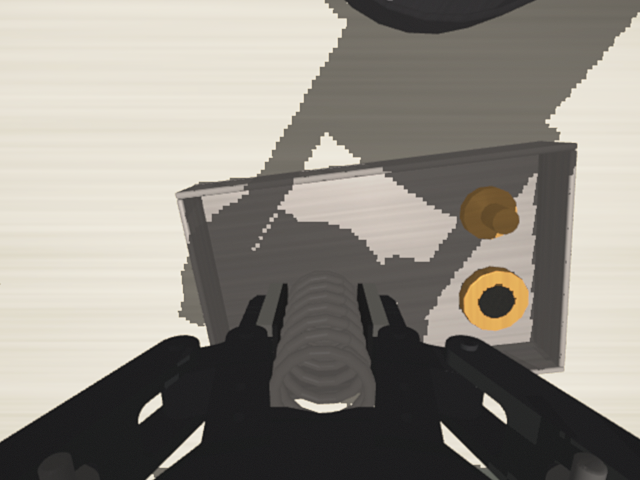

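Call:
{"name": "move_arm", "arguments": {"rows": [{"tx": -0.001, "ty": 0.006, "tz": 0.01, "ax": 0, "ay": 0, "az": 0, "jaw": 255}, {"tx": 0, "ty": 0, "tz": 0.015, "ax": 0, "ay": 0, "az": 0, "jaw": 255}, {"tx": 0, "ty": 0, "tz": 0.007, "ax": 0, "ay": 0, "az": 0, "jaw": 255}]}}

```text
time: 22.8
tool_pos: [0.6104, -0.2918, 0.0126]
tool_rot: [0.001, -0.0, 1.0, -0.001]
contact_force: [0.1, -0.1, -0.9]
gripper_width: 0.33
```

Call:
{"name": "move_arm", "arguments": {"rows": [{"tx": 0, "ty": 0, "tz": 0.002, "ax": 0, "ay": 0, "az": 0, "jaw": 255}]}}

```text
time: 22.9
tool_pos: [0.6103, -0.2915, 0.01]
tool_rot: [0.001, -0.0, 1.0, -0.001]
contact_force: [-0.1, 0.2, -0.8]
gripper_width: 0.333
```

Call:
{"name": "move_arm", "arguments": {"rows": [{"tx": 0, "ty": 0, "tz": 0.002, "ax": 0, "ay": 0, "az": 0, "jaw": 255}]}}

```text
time: 23.0
tool_pos: [0.6107, -0.2916, 0.0084]
tool_rot: [0.001, -0.0, 1.0, -0.002]
contact_force: [-0.2, -0.4, -0.5]
gripper_width: 0.334
```

Call:
{"name": "move_arm", "arguments": {"rows": [{"tx": 0, "ty": 0, "tz": 0.0015, "ax": 0, "ay": 0, "az": 0, "jaw": 255}]}}

```text
time: 23.1
tool_pos: [0.6111, -0.2918, 0.0074]
tool_rot: [0.001, -0.0, 1.0, -0.002]
contact_force: [-2.0, 0.9, 6.1]
gripper_width: 0.329
```

Call:
{"name": "move_arm", "arguments": {"rows": [{"tx": 0, "ty": 0, "tz": 0.001, "ax": 0, "ay": 0, "az": 0, "jaw": 255}]}}

```text
time: 23.2
tool_pos: [0.6115, -0.292, 0.0074]
tool_rot: [0.002, -0.0, 1.0, -0.002]
contact_force: [-2.7, 1.3, 4.2]
gripper_width: 0.33
```

Contact with the tray floor at 0.0074. Release.

Call:
{"name": "move_arm", "arguments": {"rows": [{"tx": 0, "ty": 0, "tz": 0, "ax": 0, "ay": 0, "az": 0, "jaw": 105}, {"tx": 0, "ty": 0, "tz": 0, "ax": 0, "ay": 0, "az": 0, "jaw": 105}, {"tx": 0, "ty": 0, "tz": 0, "ax": 0, "ay": 0, "az": 0, "jaw": 105}]}}

```text
time: 23.5
tool_pos: [0.6129, -0.293, 0.0092]
tool_rot: [0.003, -0.0, 1.0, -0.003]
contact_force: [0.6, -0.1, -1.2]
gripper_width: 0.586
```

Run:
```python
from h import *
delta([.6095,-.293,.01],0)
g=grab('wrist','w31')
```

```text
t 23.5 pos [ 0.6129 -0.293   0.0092] shift [ 0.0033 -0.     -0.0008] turn [-0.35  0.38  0.04] F [ 0.6 -0.1 -1.2] w 0.586
```

View pics/w31.png

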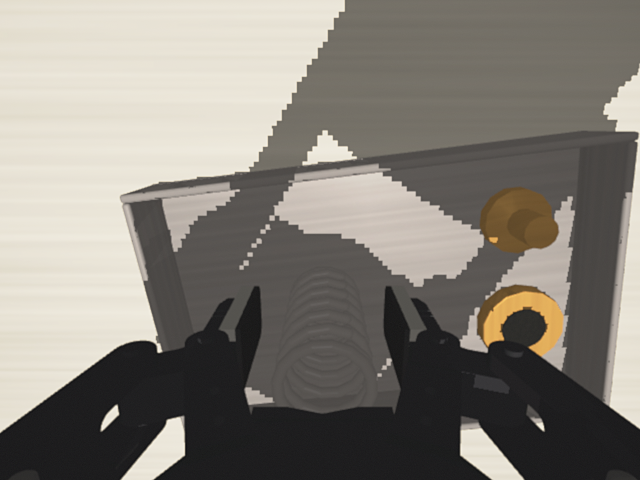

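Released and standing. Withdraw straight up.

Call:
{"name": "move_arm", "arguments": {"rows": [{"tx": 0.002, "ty": 0, "tz": -0.02, "ax": 0, "ay": 0.4, "az": 0, "jaw": 105}, {"tx": 0, "ty": 0, "tz": -0.04, "ax": 0, "ay": 0, "az": 0, "jaw": 105}, {"tx": 0, "ty": 0, "tz": -0.045, "ax": 0, "ay": 0, "az": 0, "jaw": 105}, {"tx": 0, "ty": 0, "tz": -0.045, "ax": 0, "ay": 0, "az": 0, "jaw": 105}, {"tx": 0, "ty": 0, "tz": -0.045, "ax": 0, "ay": 0, "az": 0, "jaw": 105}, {"tx": 0.02, "ty": 0, "tz": -0.03, "ax": 0, "ay": 0, "az": 0, "jaw": 105}, {"tx": 0.03, "ty": 0, "tz": 0, "ax": 0, "ay": 0, "az": 0, "jaw": 105}, {"tx": 0, "ty": 0, "tz": 0, "ax": 0, "ay": 0, "az": 0, "jaw": 105}]}}

```text
time: 24.35
tool_pos: [0.5591, -0.2913, 0.2423]
tool_rot: [-0.001, -0.001, 1.0, -0.003]
contact_force: [0.4, 0.0, -0.4]
gripper_width: 0.589
```

Run:
```python
from h import *
delta([.6095,-.293,.2],0)
g=grab('wrist','w32'); g=grab('scene','s32')
```

```text
t 24.35 pos [ 0.5591 -0.2913  0.2423] shift [-0.0505 -0.0015  0.0422] turn [-0.31 -0.16  0.07] F [ 0.4  0.  -0.4] w 0.589
```

View pics/w32.png

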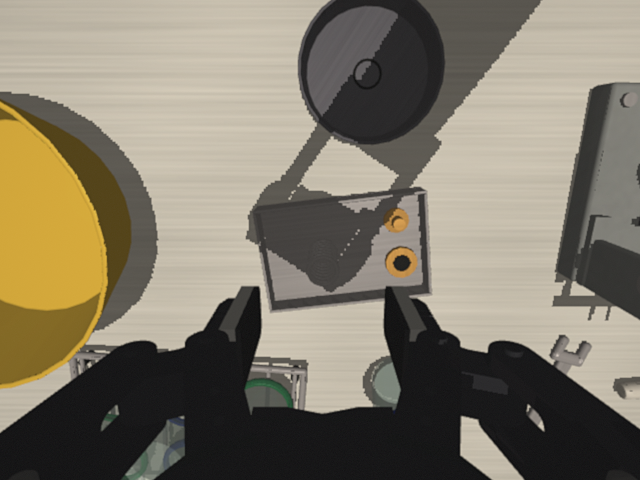

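View pics/s32.png

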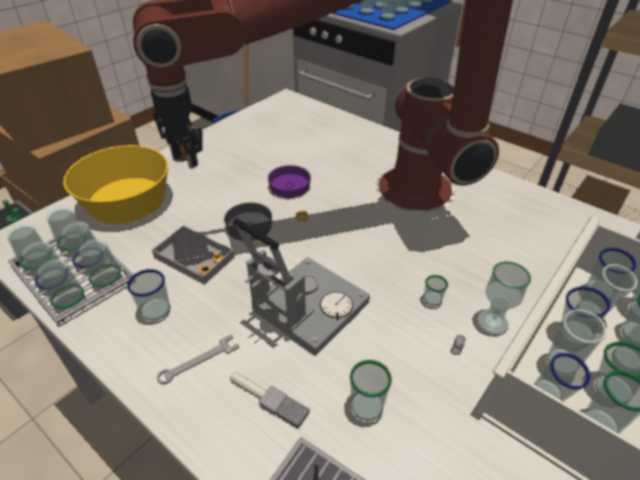

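Run:
```python
from h import *
g=load('w32')
a=g['color'][180:320,240:440,::-1]
cv2.imwrite('pics/w32c.png',cv2.resize(cv2.convertScaleAbs(a,alpha=2.2),(800,560),interpolation=cv2.INTER_CUBIC))
print(proj(g,[.611,-.2925,.063]),proj(g,[.611,-.2925,.003]))
```

```text
[321.34625069 269.12966411] [321.75238637 249.38326875]
```

View pics/w32c.png

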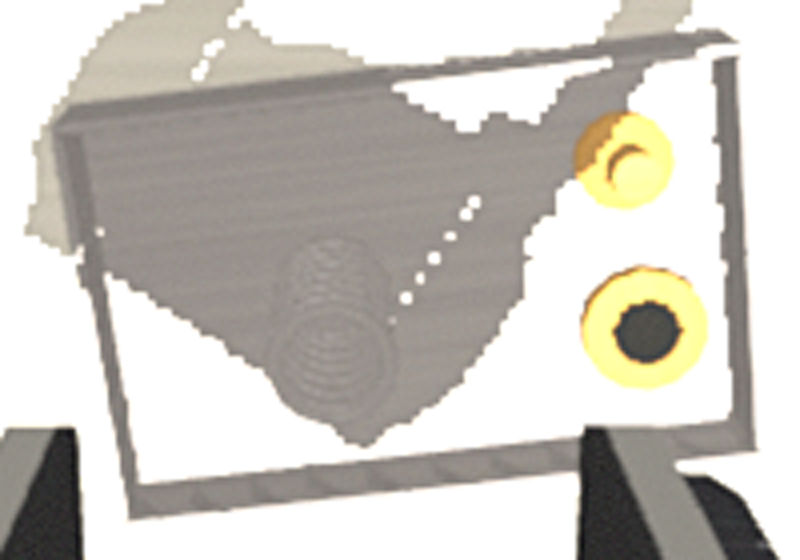

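The picture shows the spring standing upright in the free part of the tray, top ring near (323,269), which is where it was predicted. The lever is at its stop and the glasses stand as they did. I'm handing it in.

Run:
```python
from h import *
print(manip.job_done())
```

```text
the job is handed in; nothing more can be done
None
```

The spring tested sound and now stands upright in the free part of the parts tray. I handed the job in at about 24 s.

- **Test:** I stood the spring on the tester's plate and pulled the lever down by its handle. The needle stayed between 2.37 and 2.42 rad (19.8–20.1 N) for about 1.7 s. The index is at 2.40 rad. I then guided the lever back up to its stop.
- **Verdict:** The load rose about 0.52 N per mm of handle travel. The lever stood at 1.88 rad at the set load. A sound spring should give about 0.53 N per mm and 1.87 rad, a tired one about 0.34 N per mm and 1.99 rad. The wrist picture shows the minimum-length line's lugs beside the rider and no line above it, so the rider stayed above the line.
- **Last checks:** The last wrist and scene pictures show the spring upright in the tray, the lever raised, the glasses where they stood, and the gripper clear of everything.
- **Weaker checks:**
  - The rider height from one wrist picture was only weakly decisive, about 82–85 mm and limited by pixel size, but it agreed with the verdict.
  - My reading of the index varied from 2.37 to 2.41 rad.
  - On the way back up, the handle slipped about 8 mm in the grip.

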